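Static balance check of blower wheels on a roller stand

ROBOT

A 6-joint arm with a two-finger parallel gripper is mounted at the origin on the work surface. World frame = base frame: x ahead of the robot, y to its left, z up, the work surface at z = 0. Lengths are in m, angles in rad, forces in N, time in s.
With the tool pointing down it reaches from about 0.35 to 0.975 m from the base axis. Payload 4.9 kg.
Tool frame: the origin (TCP) lies on the centre line of the jaws, within the pads' length; the fingertips stand 22 mm ahead of it and the grasp point (between the pads) lies 3 mm ahead of it; z points along the fingers, y is the line along which they close (so a half turn about z gives the same grasp; the last joint's range is limited). The gripper opens to 85 mm and grips with 20 to 120 N. Pads are 22 mm wide; open, the fingers measure 114 mm over their backs; the gripper's body (76 mm by 85 mm) begins 54 mm behind the grasp point. The pads swing forward as they close: fully open they stand 13 mm farther back than shut.
Start: joints at [-0.119, 0.053, 1.613, -0, 1.476, -0.119], TCP at [0.625, 0, 0.253] pointing down, gripper open.
Joint ranges: [-3.01, 3.01], [-1.01, 2.22], [0.06, 2.58], [-1.02, 4.17], [0.09, 2.62], [-3.14, 3.14]. Speed limits (rad/s): [2.57, 2.57, 3.14, 3.14, 3.14, 3.14].

INTERFACE

Orientations are given as a 3x3 rotation matrix whose columns are the frame's x, y, z axes.
In Python, from bench import manip gives the robot as it stands.
- The arm moves only by the shell command python3 steer.py 'ROWS'. ROWS is a JSON list of rows, 1 to 10 of them, each of 7 numbers: a rotation vector rx, ry, rz in rad, then dx, dy, dz in m, then the opening from 0.0 (shut) to 1.0 (fully open); each row is the pose to reach, as a shift and turn from the pose commanded when the command began, along the tool's axes at that moment; what a row does not reach only later rows make up. A row lasts 1/12 s, in which the tool goes at most 0.0417 m and 0.125 rad, less where a joint would pass 70% of its speed; a pose out of reach is approached as far as the arm can. The fingers move at their own pace and stop on an object; the grip force is fixed at half the most. Time passes only in rows, so rows that do not move let the fingers close. It prints the time, the measured TCP pose, the force, the opening and the grip force at its end.
- manip.sense(): the state, without advancing time (a new reading comes with each control period).
- manip.snapshot(name): name is "scene" or "side" or "wrist"; returns a dict with "color" (400x640x3 uint8, red, green, blue), "intrinsics" (3x3 intrinsics, pixels), "k1" (the pictures are not rectified: a ray, as slopes to the right and down, at radius r is drawn at 1 + k1 r^2 times it, then the intrinsics apply), "cam_to_world" (4x4, takes a point from camera to world coordinates); the wrist camera has in their place "T_tool_cam" (4x4, takes a point from camera to tool coordinates, whose origin is the TCP and whose axes are the flange's). Camera axes: x right, y up, looking along -z (the intrinsics and any distortion apply to the point x, -y, -z); pixel columns grow to the right and rows downward; lengths in m; the calibration is good to about 2 mm. A picture is of the moment at which its call begins: read the wrist's pose just before it. There is no depth.
- manip.finish_job(): hands the job in; it is judged then, once.
The state is a dict: "clock": time; "q": joint angles; "dq": joint speeds; "effort": joint torques, N m; "tcp_pos": TCP position; "tool_rot": TCP orientation; "contact_force": force on the tool from outside, world axes, zero at the start; "torque": the same for the moment, N m; "gripper_width": opening from 0.0 (shut) to 1.0 (fully open); "finger_force": force on a finger pad.
Only numpy, scipy, OpenCV 4.12 (cv2) and the standard library are available. Lean on these libraries where they do the work, as an engineer would, in place of code of your own. Each camera call takes 0.05 s, during which the arm holds its last target. There are 200 camera calls.

TASK

Find the heavy side of every blower wheel: put all the wheels from the incoming rack on the roller stand, one to a station, lower the clear draught cover gently until it is fully down and let the wheels swing out under it until they hang still with the heavy side at the bottom. Then lift the cover and move every wheel, without turning it on its axle, into a bay of its own in the outgoing rack, so that each stands there heavy side down ready for its balance clip, and finally lower the cover gently again over the empty rollers. Leave the mallet and the circuit board where they are.

Things in the scene. Friction and masses are not known exactly. Their poses are not given: they have to be found in the camera images.
- wheel_a: aluminium blower wheel (fan impeller), 90 mm in diameter, 38 mm wide, 0.65 to 0.85 kg: back plate on one side, ring and open blades on the other, both flat enough to be pinched across the 38 mm near the top of the rim. Origin at its centre, y axis along the axle. All look alike. Two or three of the four are there in any one start.
- wheel_b: aluminium blower wheel (fan impeller), 90 mm in diameter, 38 mm wide, 0.65 to 0.85 kg: back plate on one side, ring and open blades on the other, both flat enough to be pinched across the 38 mm near the top of the rim. Origin at its centre, y axis along the axle. All look alike. Two or three of the four are there in any one start.
- wheel_c: aluminium blower wheel (fan impeller), 90 mm in diameter, 38 mm wide, 0.65 to 0.85 kg: back plate on one side, ring and open blades on the other, both flat enough to be pinched across the 38 mm near the top of the rim. Origin at its centre, y axis along the axle. All look alike. Two or three of the four are there in any one start.
- wheel_d: aluminium blower wheel (fan impeller), 90 mm in diameter, 38 mm wide, 0.65 to 0.85 kg: back plate on one side, ring and open blades on the other, both flat enough to be pinched across the 38 mm near the top of the rim. Origin at its centre, y axis along the axle. All look alike. Two or three of the four are there in any one start.
- wheel_a_heavy (a point): point 40 mm from the centre of this wheel on its heavy side, in its middle plane; turns with the wheel. The heavy side cannot be seen. The centre of mass lies about 13 mm off the axle towards it.
- wheel_b_heavy (a point): point 40 mm from the centre of this wheel on its heavy side, in its middle plane; turns with the wheel. The heavy side cannot be seen. The centre of mass lies about 13 mm off the axle towards it.
- wheel_c_heavy (a point): point 40 mm from the centre of this wheel on its heavy side, in its middle plane; turns with the wheel. The heavy side cannot be seen. The centre of mass lies about 13 mm off the axle towards it.
- wheel_d_heavy (a point): point 40 mm from the centre of this wheel on its heavy side, in its middle plane; turns with the wheel. The heavy side cannot be seen. The centre of mass lies about 13 mm off the axle towards it.
- stand: roller stand for static balancing, bolted down: grey base plate 190 (its x) by 310 mm (its y), origin in the middle of its underside, x away from the robot. Three stations in a row along y, 85 mm apart. A wheel let go on one, axle along the stand's y, swings by its own weight and comes to rest, heavy side down, within about 6 s. The open cover leaves 50 mm free behind the stations' middle line.
- station1 (a point): centre of a wheel that lies on the rollers of station 1, 95.2 mm above the bench; the one at +85 mm along the stand's y. There it lies on free-running steel rollers of 48 mm diameter, 44 mm before and behind the middle, between two steel side plates 52 mm apart that reach 72 mm above the bench.
- station2 (a point): centre of a wheel that lies on the rollers of station 2, 95.2 mm above the bench; the middle one. There it lies on free-running steel rollers of 48 mm diameter, 44 mm before and behind the middle, between two steel side plates 52 mm apart that reach 72 mm above the bench.
- station3 (a point): centre of a wheel that lies on the rollers of station 3, 95.2 mm above the bench; the one at -85 mm along the stand's y. There it lies on free-running steel rollers of 48 mm diameter, 44 mm before and behind the middle, between two steel side plates 52 mm apart that reach 72 mm above the bench.
- cover (a joint): clear draught cover of the stand, a box 154 mm deep and 300 mm wide, its top 152 mm above the bench when down, hinged along the stand's y at its far side, 0.6 kg. 0 = down on its stop, 1.45 rad = swung up and back on its open stop, clear of the stations. Nearly free hinge: let go, it falls shut below 0.6 rad, stays between 0.7 and 1.0, falls back open above 1.1.
- cover_bar (a point): middle of the cover's black handle bar: round, 12 mm thick, 140 mm long, along the stand's y, 40 mm clear in front of the front panel (above that panel when open). Can be pinched from above at every angle and turns in the grip. With the cover down it is 138 mm above the bench, 194 mm before (-x of the stand) and 102 mm above the hinge line.
- cover_hinge (a point): middle of the cover's hinge line, 36 mm above the bench, 80 mm behind the stand's middle (+x of the stand). The open cover reaches about 240 mm above the bench at its bar, 205 mm elsewhere.
- in_rack: incoming wheel rack, plywood, on the robot's left (+y), heavy but loose, 1.8 kg, 110 mm (its x) by 324 mm (its y), origin in the middle of its underside. Four bays along y, centred at y = -112.5, -37.5, 37.5 and 112.5 mm. The wheels lie in them on two round rails, axles along the rack's y, centres 69.2 mm above the bench, and do not turn there by themselves.
- out_rack: outgoing wheel rack, the same as the incoming one but with a steel bail at each end, on the robot's right (-y), 1.8 kg and loose too, empty at the start. Origin in the middle of its underside, y along its row of bays.
- out_bay1 (a point): centre of a wheel that lies on both rails of bay 1 of the outgoing rack (at y = -112.5 mm), 69.2 mm above the bench, axle along the rack's y. Bays are 52 mm wide, between blocks 23 mm thick that reach 60 mm above the bench.
- out_bay2 (a point): centre of a wheel that lies on both rails of bay 2 of the outgoing rack (at y = -37.5 mm), 69.2 mm above the bench, axle along the rack's y. Bays are 52 mm wide, between blocks 23 mm thick that reach 60 mm above the bench.
- out_bay3 (a point): centre of a wheel that lies on both rails of bay 3 of the outgoing rack (at y = 37.5 mm), 69.2 mm above the bench, axle along the rack's y. Bays are 52 mm wide, between blocks 23 mm thick that reach 60 mm above the bench.
- out_bay4 (a point): centre of a wheel that lies on both rails of bay 4 of the outgoing rack (at y = 112.5 mm), 69.2 mm above the bench, axle along the rack's y. Bays are 52 mm wide, between blocks 23 mm thick that reach 60 mm above the bench.
- mallet: bystander: black rubber mallet 280 mm long lying on the left between the stand and the incoming rack
- board: bystander: green circuit board on a white foam pad 150 by 250 mm, to the right beyond the stand

How it is judged:
On the way:
1. every wheel lies on the rollers of a station and hangs still with its heavy side at the bottom, under the cover, which is fully down (x of wheel_a in the frame of stand between -0.006 and 0.006 m and z of wheel_a in the frame of stand between 0.0891 and 0.1011 m and horizontal distance between wheel_a_heavy and wheel_a below 0.01 m and z of each of wheel_a_heavy, wheel_b_heavy, wheel_c_heavy, wheel_d_heavy in the frame of stand below 0.0651 m and angular speed of each of wheel_a, wheel_b, wheel_c, wheel_d below 0.15 rad/s and x of wheel_b in the frame of stand between -0.006 and 0.006 m and z of wheel_b in the frame of stand between 0.0891 and 0.1011 m and horizontal distance between wheel_b_heavy and wheel_b below 0.01 m and x of wheel_c in the frame of stand between -0.006 and 0.006 m and z of wheel_c in the frame of stand between 0.0891 and 0.1011 m and horizontal distance between wheel_c_heavy and wheel_c below 0.01 m and x of wheel_d in the frame of stand between -0.006 and 0.006 m and z of wheel_d in the frame of stand between 0.0891 and 0.1011 m and horizontal distance between wheel_d_heavy and wheel_d below 0.01 m and value of joint cover below 0.03 rad), for 1 s.
At the end, for the whole second after the job is handed in: Every wheel lies at rest in the outgoing rack, on both rails (centre within 8 mm of the rack's middle line and 7 mm of the resting height), with its heavy side down to about 17 degrees (the heavy point at most 12 mm to the side of the wheel's centre), and the cover is fully down (below 0.03 rad) (x of wheel_a in the frame of out_rack between -0.008 and 0.008 m and y of wheel_a in the frame of out_rack between -0.135 and 0.135 m and z of wheel_a in the frame of out_rack between 0.0622 and 0.0762 m and horizontal distance between wheel_a_heavy and wheel_a below 0.012 m and z of each of wheel_a_heavy, wheel_b_heavy, wheel_c_heavy, wheel_d_heavy in the frame of out_rack below 0.0392 m and linear speed of each of wheel_a, wheel_b, wheel_c, wheel_d below 0.03 m/s and x of wheel_b in the frame of out_rack between -0.008 and 0.008 m and y of wheel_b in the frame of out_rack between -0.135 and 0.135 m and z of wheel_b in the frame of out_rack between 0.0622 and 0.0762 m and horizontal distance between wheel_b_heavy and wheel_b below 0.012 m and x of wheel_c in the frame of out_rack between -0.008 and 0.008 m and y of wheel_c in the frame of out_rack between -0.135 and 0.135 m and z of wheel_c in the frame of out_rack between 0.0622 and 0.0762 m and horizontal distance between wheel_c_heavy and wheel_c below 0.012 m and x of wheel_d in the frame of out_rack between -0.008 and 0.008 m and y of wheel_d in the frame of out_rack between -0.135 and 0.135 m and z of wheel_d in the frame of out_rack between 0.0622 and 0.0762 m and horizontal distance between wheel_d_heavy and wheel_d below 0.012 m and value of joint cover below 0.03 rad); the robot touches nothing.
It fails at once if the cover slams onto its stop: it comes down faster than 1.6 rad/s over the last 0.15 rad (value of joint cover below 0.15 rad and velocity of joint cover below -1.6 rad/s).
It fails at once if the mallet or the circuit board is moved by more than 30 mm (distance of any of mallet, board from where it was at the start of the episode above 0.03 m).
Of wheel_a, wheel_b, wheel_c, wheel_d only 2 to 3 are there at a start; the rules pass over those that are not, and their reading is None.
At some moment in a run one of in_rack, out_rack may be knocked a few centimetres aside while the robot is not near it.
It also fails if it takes over 210 s, if anything falls off the work surface, if the arm or the gripper's body presses on something with over 40 N, if the wrist force passes 120 N, or if a joint passes its speed limit or range.

## Working session

There is one attempt and no reset: what is moved stays moved. The work goes in short steps, Python scripts to look and compute and a shell command to move; the robot and the scene stay as the last step left them, time stands still between calls to the robot, and variables do not carry over. Pictures are saved under pics/ and viewed, at most 14 in all, crops included, and the job is handed in when it is done.

```bash
ls; mkdir -p pics; python3 - <<'E'
from bench import manip
import cv2,numpy as np
s=manip.sense();print({k:np.round(v,3).tolist() for k,v in s.items()})
for n in ["scene","side","wrist"]:
    d=manip.snapshot(n);cv2.imwrite(f"pics/{n}0.png",d["color"][:,:,::-1])
    for k in d:
        if k!="color":print(n,k,np.round(d[k],4).tolist())
E
```

```text
bench.py
pics
steer.py
{'clock': 0.0, 'q': [-0.119, 0.053, 1.614, 0.0, 1.476, -0.119], 'dq': [-0.0, -0.0, 0.001, -0.001, -0.0, -0.001], 'effort': [0.0, -39.367, -37.018, -0.0, 0.007, -0.0], 'tcp_pos': [0.624, 0.0, 0.252], 'tool_rot': [[-0.0, 1.0, -0.002], [1.0, 0.0, 0.0], [0.0, -0.002, -1.0]], 'contact_force': [-0.873, 0.586, 0.083], 'torque': [0.022, 0.004, -0.001], 'finger_force': 0.0, 'gripper_width': 0.997}
scene intrinsics [[503.4827, 0.0, 317.1452], [0.0, 503.4827, 195.9513], [0.0, 0.0, 1.0]]
scene k1 -0.0582
scene cam_to_world [[0.7363, -0.4749, 0.482, 1.2376], [0.6766, 0.5245, -0.5169, -0.7536], [-0.0073, 0.7067, 0.7075, 1.1089], [0.0, 0.0, 0.0, 1.0]]
side intrinsics [[519.9654, 0.0, 322.248], [0.0, 519.9654, 197.9122], [0.0, 0.0, 1.0]]
side k1 -0.108
side cam_to_world [[0.7464, 0.3652, -0.5563, -0.2367], [-0.6652, 0.3871, -0.6385, -0.8868], [-0.0178, 0.8466, 0.5319, 0.8696], [0.0, 0.0, 0.0, 1.0]]
wrist intrinsics [[285.8816, 0.0, 320.8131], [0.0, 285.8816, 201.8652], [0.0, 0.0, 1.0]]
wrist k1 -0.051
wrist T_tool_cam [[0.0006, 0.96, 0.2801, 0.0711], [1.0, -0.0006, 0.0001, 0.0001], [0.0003, 0.2801, -0.96, -0.1209], [0.0, 0.0, 0.0, 1.0]]
```
Tool at start: tool x = world y, tool y = world x, z down. So finger closing along world x. We need closing along world y for wheels (axle along y). So rotate by 90°.

View pics/scene0.png

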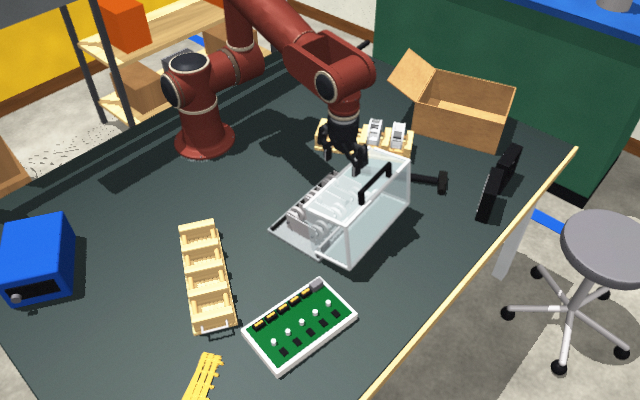

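View pics/side0.png

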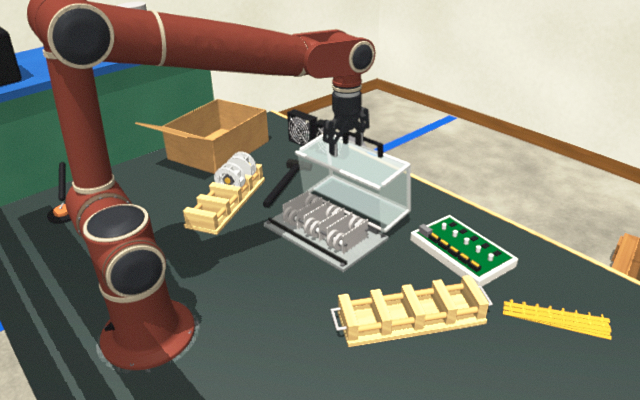

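```bash
cat > h.py <<'E'
import numpy as np, cv2
from scipy.optimize import least_squares
F=np.diag([1.,-1,-1])
def cam(d,s=None):
    if "cam_to_world" in d: T=np.array(d["cam_to_world"])
    else:
        A=np.eye(4);A[:3,:3]=s["tool_rot"];A[:3,3]=s["tcp_pos"];T=A@np.array(d["T_tool_cam"])
    return dict(T=T,K=np.array(d["intrinsics"]),k=float(d["k1"]))
def proj(c,P):
    p=(np.atleast_2d(P)-c["T"][:3,3])@c["T"][:3,:3]@F
    s=p[:,:2]/p[:,2:];r=(s**2).sum(1,keepdims=True)
    s=s*(1+c["k"]*r);return s*[c["K"][0,0],c["K"][1,1]]+c["K"][:2,2]
def ray(c,uv):
    t=(np.array(uv,float)-c["K"][:2,2])/[c["K"][0,0],c["K"][1,1]];s=t.copy()
    for _ in range(20): s=t/(1+c["k"]*(s@s))
    d=c["T"][:3,:3]@F@np.array([s[0],s[1],1]);return c["T"][:3,3],d/np.linalg.norm(d)
def onz(c,uv,z):
    o,d=ray(c,uv);return o+d*(z-o[2])/d[2]
def tri(*obs):
    A=0;b=0
    for c,uv in obs:
        o,d=ray(c,uv);M=np.eye(3)-np.outer(d,d);A=A+M;b=b+M@o
    p=np.linalg.solve(A,b)
    return p,[float(np.linalg.norm((np.eye(3)-np.outer(d,d))@(p-o))) for c,uv in obs for o,d in [ray(c,uv)]]
E
python3 - <<'E'
import cv2
a=cv2.imread("pics/side0.png");b=cv2.imread("pics/scene0.png")
cv2.imwrite("pics/c1.png",cv2.resize(a[145:355,180:500],None,fx=2.5,fy=2.5,interpolation=cv2.INTER_CUBIC))
cv2.imwrite("pics/c2.png",cv2.resize(b[110:350,165:485],None,fx=2.5,fy=2.5,interpolation=cv2.INTER_CUBIC))
E
```

View pics/c1.png

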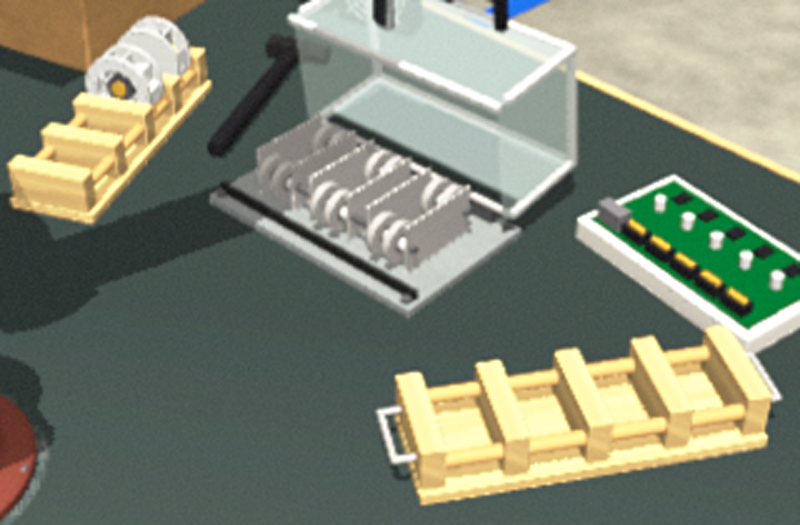

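View pics/c2.png

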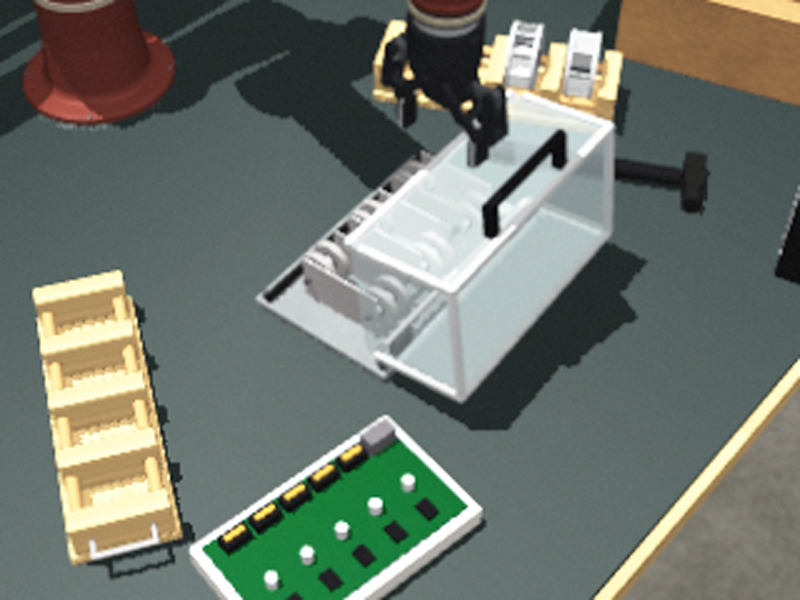

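```bash
cat > m1.py <<'E'
from bench import manip
from h import *
S=cam(manip.snapshot("side"));C=cam(manip.snapshot("scene"))
s=lambda x,y:(x/2.5+180,y/2.5+145)
c=lambda x,y:(x/2.5+165,y/2.5+110)
f=lambda v:np.round(v,4).tolist()
for n,a,z in [("stFL",s(210,200),.008),("stFR",s(408,310),.008),("stBR",s(520,233),.008),
  ("outA",s(422,503),0),("outB",s(767,447),0),("inA",s(12,208),0),("inB",s(93,222),0),("inC",s(210,92),0),("wheel3hub",s(119,89),.07)]: print(n,f(onz(S,a,z)))
for n,a,z in [("stFR",c(258,298),.008),("stBR",c(387,378),.008),("outP",c(75,562),0),("outQ",c(180,542),0)]: print(n,f(onz(C,a,z)))
print("FR",tri((S,s(408,310)),(C,c(258,298))))
print("BR",tri((S,s(520,233)),(C,c(387,378))))
E
python3 m1.py
```

```text
stFL [0.4439, 0.1531, 0.008]
stFR [0.4758, -0.1448, 0.008]
stBR [0.6574, -0.1341, 0.008]
outA [0.3116, -0.335, 0.0]
outB [0.5868, -0.5038, -0.0]
inA [0.2697, 0.3086, 0.0]
inB [0.3253, 0.2193, 0.0]
inC [0.5988, 0.3652, 0.0]
wheel3hub [0.4538, 0.3484, 0.07]
stFR [0.4745, -0.1452, 0.008]
stBR [0.6638, -0.1304, 0.008]
outP [0.586, -0.5009, 0.0]
outQ [0.6454, -0.4157, 0.0]
FR (array([ 0.47504403, -0.14566945,  0.00888856]), [5.6560123224007184e-05, 5.656012322410011e-05])
BR (array([ 0.66207131, -0.12919777,  0.00386003]), [0.000996089919091396, 0.0009960899190914936])
```

Two wheels stand in the far two bays of the incoming rack (side px ≈ (228,180), (240,165)). The cover is open, and the outgoing rack is empty. I'll look at the incoming rack with the wrist camera.

```bash
python3 steer.py '[[0,0,-0.12,0.04,-0.015,-0.003,0.7],[0,0,-0.24,0.08,-0.03,-0.006,0.7],[0,0,-0.36,0.12,-0.045,-0.01,0.7],[0,0,-0.49,0.16,-0.06,-0.015,0.7],[0,0,-0.49,0.2,-0.07,-0.02,0.7],[0,0,-0.49,0.24,-0.08,-0.025,0.7],[0,0,-0.49,0.28,-0.095,-0.03,0.7],[0,0,-0.49,0.32,-0.11,-0.03,0.7],[0,0,-0.49,0.36,-0.124,-0.03,0.7],[0,0,-0.49,0.37,-0.124,-0.03,0.7]]'
python3 steer.py '[[0,0,0,0,0,0,0.7],[0,0,0,0,0,0,0.7],[0,0,0,0,0,0,0.7]]'
cat > snap.py <<'E'
import sys,pickle
from bench import manip
from h import *
s=manip.sense();d=manip.snapshot(sys.argv[1]);n=sys.argv[2]
pickle.dump(cam(d,s),open(f"pics/{n}.pkl","wb"));cv2.imwrite(f"pics/{n}.png",d["color"][:,:,::-1])
E
python3 snap.py wrist w1
```

```text
clock: 1.08
tcp_pos: [0.4985, 0.3741, 0.2835]
tool_rot: [[-0.474, 0.88, -0.001], [0.88, 0.474, 0.002], [0.002, 0.0, -1.0]]
contact_force: [0.8, 0.7, 0.2]
gripper_width: 0.7
finger_force: 0.0
clock: 1.33
tcp_pos: [0.5012, 0.3693, 0.283]
tool_rot: [[-0.47, 0.883, -0.0], [0.883, 0.47, -0.001], [-0.001, -0.001, -1.0]]
contact_force: [0.7, -0.3, 0.9]
gripper_width: 0.697
finger_force: 0.0
```

View pics/w1.png

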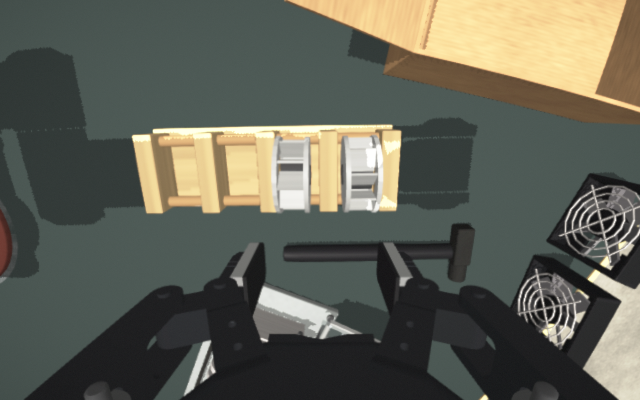

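The wrist view shows the incoming rack: end block tops at px (147,175) and (391,170), wheels at (293,175) and (362,173). The mallet lies closer to the stand.

```bash
python3 - <<'E'
import pickle
from h import *
c=pickle.load(open("pics/w1.pkl","rb"))
f=lambda v:np.round(v,4).tolist()
for uv in [(136,137),(147,213),(400,130),(398,209)]: print(uv,f(onz(c,uv,.06)))
a=(onz(c,(136,137),.06)+onz(c,(147,213),.06))/2;b=(onz(c,(400,130),.06)+onz(c,(398,209),.06))/2
d=b-a;print("len",np.linalg.norm(d),"ang",np.degrees(np.arctan2(d[1],d[0])),"ctr",f((a+b)/2))
e=d/np.linalg.norm(d)
for t in (.0375,.1125): p=(a+b)/2+e*t;p[2]=.0692;print(f(p),f(proj(c,p)),f(proj(c,p+[0,0,.045])))
E
```

```text
(136, 137) [0.2803, 0.3104, 0.06]
(147, 213) [0.3236, 0.2242, 0.06]
(400, 130) [0.5556, 0.4648, 0.06]
(398, 209) [0.6056, 0.3811, 0.06]
len 0.319205675589549 ang 29.186547499781412 ctr [0.4413, 0.3451, 0.06]
[0.474, 0.3634, 0.0692] [[298.3675, 174.1624]] [[295.071, 182.3072]]
[0.5395, 0.4, 0.0692] [[361.5557, 172.9873]] [[367.4911, 180.9674]]
```

```bash
cat > go.py <<'E'
# python3 go.py x y z yawdeg : shift in tool axes to reach (yaw = angle of tool y axis)
import sys
from bench import manip
import numpy as np
s=manip.sense();R=np.array(s["tool_rot"]);x,y,z,a=map(float,sys.argv[1:])
w=(np.radians(a)-np.arctan2(R[1,1],R[0,1])+np.pi)%(2*np.pi)-np.pi
# use an ideal vertical tool
t=np.arctan2(R[1,1],R[0,1]);Y=np.array([np.cos(t),np.sin(t),0]);Z=np.array([0,0,-1]);X=np.cross(Y,Z)
d=np.array([x,y,z])-s["tcp_pos"]
print("clock",round(s["clock"],2),"tcp",np.round(s["tcp_pos"],4),"tilt",np.round(R[2,:2],3),"F",np.round(s["contact_force"],1),"w",round(float(s["gripper_width"]),3))
print("rz %.3f  d %.4f %.4f %.4f"%(-w,d@X,d@Y,d@Z))
E
python3 go.py 0.474 0.3634 0.22 29.2
```

```text
clock 1.38 tcp [0.5014 0.3689 0.2831] tilt [-0. -0.] F [ 0.3 -0.4  0.1] w 0.7
rz -0.021  d 0.0080 -0.0268 0.0631
```

```bash
python3 steer.py '[[0,0,-0.021,0.008,-0.027,0.03,0.7],[0,0,-0.021,0.008,-0.027,0.063,0.7],[0,0,-0.021,0.008,-0.027,0.063,0.7],[0,0,-0.021,0.008,-0.027,0.063,0.7]]' | head -2; python3 snap.py wrist w2
```

```text
clock: 1.72
tcp_pos: [0.4728, 0.3626, 0.2183]
```

View pics/w2.png

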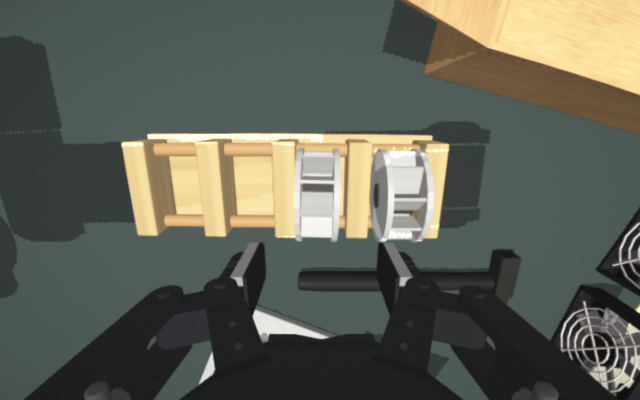

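```bash
cat > wf.py <<'E'
import pickle
from h import *
def bbox(c,p,yaw):
    a=np.array([np.cos(yaw),np.sin(yaw),0]);b=np.array([-a[1],a[0],0]);t=np.linspace(0,2*np.pi,90)
    P=np.concatenate([p+s*.019*a+.045*(np.outer(np.cos(t),b)+np.outer(np.sin(t),[0,0,1])) for s in(-1,1)])
    q=proj(c,P);return np.r_[q.min(0),q.max(0)]
def fit(obs,yaw,p0):
    r=least_squares(lambda p:np.concatenate([bbox(c,p,yaw)-b for c,b in obs]),p0);return r.x,np.round(r.fun,1)
E
python3 - <<'E'
from wf import *
c1,c2=[pickle.load(open(f"pics/w{i}.pkl","rb")) for i in(1,2)]
y=np.radians(29.2)
print(fit([(c1,[273,137,311,212]),(c2,[294,149,341,242])],y,[.474,.3634,.07]))
print(fit([(c1,[341,135,383,212]),(c2,[372,149,434,243])],y,[.54,.4,.07]))
a=(onz(c2,(124,143),.06)+onz(c2,(139,236),.06))/2;b=(onz(c2,(448,144),.06)+onz(c2,(439,237),.06))/2
d=b-a;print("len",np.linalg.norm(d),"ang",np.degrees(np.arctan2(d[1],d[0])),(a+b)/2)
E
```

```text
(array([0.47080373, 0.35953105, 0.06673821]), array([-0.8, -0.4,  1.1,  1.3,  0.6, -0. , -0.6, -0.7]))
(array([0.53827029, 0.39764488, 0.06969978]), array([ 0.2,  0.3,  0.9,  0.6, -1.8,  0.1,  0.5, -0.8]))
len 0.32030491068726663 ang 29.047971200451155 [0.44121134 0.34486235 0.06      ]
```

```bash
python3 go.py 0.4715 0.361 0.099 29.1
```

```text
clock 1.77 tcp [0.4742 0.3635 0.2209] tilt [-0.  0.] F [0.9 1.  0.4] w 0.701
rz 0.001  d -0.0009 -0.0036 0.1219
```

```bash
python3 steer.py '[[0,0,0,-0.001,-0.0035,0.035,0.7],[0,0,0,-0.001,-0.0035,0.07,0.7],[0,0,0,-0.001,-0.0035,0.1,0.7],[0,0,0,-0.001,-0.0035,0.122,0.7],[0,0,0,-0.001,-0.0035,0.122,0.7],[0,0,0,-0.001,-0.0035,0.122,0.7],[0,0,0,-0.001,-0.0035,0.122,0.3],[0,0,0,-0.001,-0.0035,0.122,0.3],[0,0,0,-0.001,-0.0035,0.122,0.3],[0,0,0,-0.001,-0.0035,0.122,0.3]]'; python3 go.py 0.4715 0.361 0.099 29.1; python3 steer.py '[[0,0,0,0,0,0,0.3],[0,0,0,0,0,0,0.3],[0,0,0,0,0,0,0.3]]'
```

```text
clock: 2.6
tcp_pos: [0.4735, 0.363, 0.1022]
tool_rot: [[-0.489, 0.872, 0.007], [0.872, 0.489, 0.004], [-0.0, 0.008, -1.0]]
contact_force: [1.8, -0.7, 6.0]
gripper_width: 0.44
finger_force: 59.4
clock 2.6 tcp [0.4735 0.363  0.1022] tilt [-0.     0.008] F [ 1.8 -0.7  6. ] w 0.44
rz 0.003  d -0.0008 -0.0028 0.0032
clock: 2.85
tcp_pos: [0.4735, 0.363, 0.1022]
tool_rot: [[-0.489, 0.872, 0.007], [0.872, 0.489, 0.004], [-0.0, 0.008, -1.0]]
contact_force: [1.9, -0.5, 7.7]
gripper_width: 0.44
finger_force: 59.3
```

```bash
python3 steer.py '[[0,0,0,0,0,-0.01,0.3],[0,0,0,0,0,-0.03,0.3],[0,0,0,0,0,-0.06,0.3],[0,0,0,0,0,-0.095,0.3],[0,0,0,0,0,-0.13,0.3],[0,0,0,0,0,-0.165,0.3],[0,0,0,0,0,-0.2,0.3],[0,0,0,0,0,-0.22,0.3],[0,0,0,0,0,-0.23,0.3],[0,0,0,0,0,-0.23,0.3]]'
python3 steer.py '[[0,0,0.03,-0.01,-0.005,0,0.3],[0,0,0.08,-0.04,-0.02,0,0.3],[0,0,0.14,-0.075,-0.036,0,0.3],[0,0,0.2,-0.11,-0.053,0,0.3],[0,0,0.26,-0.145,-0.07,0,0.3],[0,0,0.32,-0.18,-0.085,0,0.3],[0,0,0.38,-0.215,-0.1,0,0.3],[0,0,0.4,-0.25,-0.118,0,0.3],[0,0,0.4,-0.28,-0.13,0,0.3],[0,0,0.4,-0.3,-0.14,0,0.3]]'
python3 steer.py '[[0,0,0,-0.026,-0.012,0,0.3],[0,0,0,-0.05,-0.024,0,0.3],[0,0,0,-0.065,-0.03,0,0.3],[0,0,0,-0.07,-0.03,0,0.3],[0,0,0,-0.07,-0.03,0,0.3],[0,0,0,-0.07,-0.03,0,0.3]]'
python3 snap.py wrist w3; python3 go.py .5 -.04 .33 6
```

```text
clock: 3.68
tcp_pos: [0.4711, 0.3621, 0.3305]
tool_rot: [[-0.489, 0.872, 0.003], [0.872, 0.489, 0.002], [0.0, 0.003, -1.0]]
contact_force: [0.8, 0.4, -6.5]
gripper_width: 0.438
finger_force: 64.3
clock: 4.52
tcp_pos: [0.4938, 0.0284, 0.3242]
tool_rot: [[-0.107, 0.994, -0.006], [0.994, 0.107, -0.001], [-0.0, -0.006, -1.0]]
contact_force: [0.2, -0.3, -7.2]
gripper_width: 0.433
finger_force: 63.5
clock: 5.02
tcp_pos: [0.4726, -0.041, 0.326]
tool_rot: [[-0.11, 0.994, -0.004], [0.994, 0.11, 0.002], [0.002, -0.003, -1.0]]
contact_force: [0.5, 1.4, -8.1]
gripper_width: 0.434
finger_force: 63.5
clock 5.07 tcp [ 0.4729 -0.0406  0.3266] tilt [ 0.002 -0.003] F [ 0.3  0.8 -7.1] w 0.435
rz 0.006  d -0.0024 0.0270 -0.0034
```

View pics/w3.png

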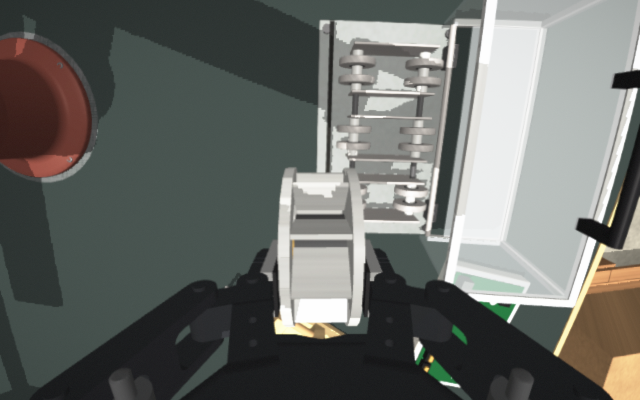

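The stand is seen from above: its front-left corner is at (319,22), the side-plate tops lie at rows 45 to 219, and the bar is at about (625,160).

```bash
python3 -c "
import cv2
a=cv2.imread('pics/w3.png');cv2.imwrite('pics/c3.png',cv2.resize(a[10:250,310:470],None,fx=2.5*1,fy=2.5,interpolation=cv2.INTER_CUBIC))"
```

```text
(no output)
```

View pics/c3.png

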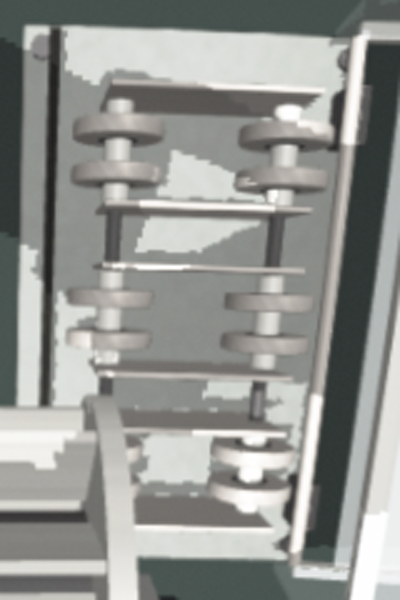

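```bash
python3 - <<'E'
import pickle
from h import *
c=pickle.load(open("pics/w3.pkl","rb"))
C=lambda x,y:np.array([x/2.5+310,y/2.5+10])
ob=[(-1,112,C(112,85)),(1,112,C(324,93)),(-1,58,C(95,206)),(1,58,C(312,211)),(-1,27,C(95,266)),(1,27,C(305,272)),(-1,-27,C(95,370)),(1,-27,C(297,377)),(1,-58,C(290,433)),(1,-112,C(270,528))]
def P(p,x,y,z):
    a=p[2];return [p[0]+np.cos(a)*x-np.sin(a)*y,p[1]+np.sin(a)*x+np.cos(a)*y,z]
def res(p): return np.concatenate([proj(c,P(p,sg*p[3],y/1000,p[4]))[0]-uv for sg,y,uv in ob])
r=least_squares(res,[.555,.018,.095,.05,.072]);print(np.round(r.x,4),np.round(r.fun,1))
p=r.x
print("yaw",np.degrees(p[2]))
for n,y in(("st1",.085),("st2",0),("st3",-.085)):print(n,np.round(P(p,0,y,.0952),4))
h=P(p,.08,0,.036);print("hinge",h)
print("bar open",P(p,.08-.2192*np.cos(.4841+1.45),0,.036+.2192*np.sin(.4841+1.45)),proj(c,[P(p,.08-.2192*np.cos(.4841+1.45),y,.036+.2192*np.sin(.4841+1.45)) for y in(-.07,0,.07)]))
print("corners",proj(c,[P(p,-.095,.155,.008),P(p,-.095,-.155,.008)]), p[:2])
# check vs. fixed-cam
print(P(p,-.095,-.155,.008),P(p,.095,-.155,.008),P(p,-.095,.155,.008))
E
```

```text
[0.5554 0.0148 0.0867 0.0538 0.067 ] [-2.4  0.2  0.5  0.6  2.3 -1.5  0.3 -0.4  1.1  0.1  0.3  0.4 -0.9  0.6
 -1.5  0.1 -1.5  0.3  1.8 -0.4]
yaw 4.967200742340898
st1 [0.5481 0.0995 0.0952]
st2 [0.5554 0.0148 0.0952]
st3 [ 0.5628 -0.0698  0.0952]
hinge [np.float64(0.6351387307582633), np.float64(0.02177478924131879), 0.036]
bar open [np.float64(0.7127420205067005), np.float64(0.02851943515322356), np.float64(0.2408923599643069)] [[613.22407249 246.48360602]
 [638.80424714 163.36666444]
 [662.93128323  68.09343668]]
corners [[319.57653989  20.45773941]
 [315.25664048 231.05447605]] [0.55543918 0.01484795]
[np.float64(0.4742167009602502), np.float64(-0.14779555110653617), 0.008] [np.float64(0.6635031422050491), np.float64(-0.13134431525997275), 0.008] [np.float64(0.44737521089480464), np.float64(0.1610402214507675), 0.008]
```

```bash
python3 go.py .5632 -.0688 .327 95.2
```

```text
clock 5.07 tcp [ 0.4729 -0.0406  0.3266] tilt [ 0.002 -0.003] F [ 0.3  0.8 -7.1] w 0.435
rz -1.550  d -0.0380 0.0866 -0.0004
```

```bash
python3 steer.py '[[0,0,-0.12,-0.004,0.009,0,0.3],[0,0,-0.24,-0.008,0.018,0,0.3],[0,0,-0.36,-0.012,0.027,0,0.3],[0,0,-0.48,-0.016,0.036,0,0.3],[0,0,-0.6,-0.02,0.045,0,0.3],[0,0,-0.72,-0.024,0.054,0,0.3],[0,0,-0.84,-0.028,0.063,0,0.3],[0,0,-0.96,-0.032,0.072,0,0.3],[0,0,-1.08,-0.036,0.08,0,0.3],[0,0,-1.2,-0.038,0.0866,0,0.3]]' | head -2
python3 steer.py '[[0,0,-0.12,0,0,0,0.3],[0,0,-0.24,0,0,0,0.3],[0,0,-0.35,0,0,0,0.3],[0,0,-0.35,0,0,0,0.3],[0,0,-0.35,0,0,0,0.3],[0,0,-0.35,0,0,0,0.3]]' >/dev/null; python3 go.py .5632 -.0688 .14 95.2
```

```text
clock: 5.9
tcp_pos: [0.5643, -0.0684, 0.3272]
clock 6.4 tcp [ 0.5637 -0.0687  0.3278] tilt [0.001 0.   ] F [ 0.7  0.1 -8.6] w 0.433
rz -0.002  d 0.0005 -0.0000 0.1878
```

```bash
python3 steer.py '[[0,0,0,0,0,0.015,0.3],[0,0,0,0,0,0.04,0.3],[0,0,0,0,0,0.07,0.3],[0,0,0,0,0,0.1,0.3],[0,0,0,0,0,0.13,0.3],[0,0,0,0,0,0.155,0.3],[0,0,0,0,0,0.175,0.3],[0,0,0,0,0,0.187,0.3],[0,0,0,0,0,0.19,0.3],[0,0,0,0,0,0.193,0.3]]' 
python3 steer.py '[[0,0,0,0,0,0.002,0.3],[0,0,0,0,0,0.004,0.3],[0,0,0,0,0,0.004,0.3]]'
```

```text
clock: 7.23
tcp_pos: [0.5635, -0.0694, 0.1347]
tool_rot: [[-0.996, -0.09, -0.001], [-0.09, 0.996, 0.0], [0.001, 0.0, -1.0]]
contact_force: [-0.1, 0.6, -6.0]
gripper_width: 0.438
finger_force: 63.5
clock: 7.48
tcp_pos: [0.5644, -0.0696, 0.1325]
tool_rot: [[-0.996, -0.09, 0.002], [-0.09, 0.996, -0.001], [-0.002, -0.001, -1.0]]
contact_force: [0.2, -0.2, -7.7]
gripper_width: 0.434
finger_force: 63.5
```

```bash
for i in 1 2 3; do :; done; python3 steer.py '[[0,0,0,0,0,0.001,0.3],[0,0,0,0,0,0.002,0.3],[0,0,0,0,0,0.002,0.3]]'|grep -E 'pos|force'
python3 steer.py '[[0,0,0,0,0,0.001,0.3],[0,0,0,0,0,0.002,0.3],[0,0,0,0,0,0.002,0.3]]'|grep -E 'pos|force'
python3 steer.py '[[0,0,0,0,0,0.001,0.3],[0,0,0,0,0,0.001,0.3]]'|grep -E 'pos|force'
```

```text
tcp_pos: [0.5634, -0.0698, 0.1303]
contact_force: [-5.5, 0.1, -0.9]
finger_force: 64.2
tcp_pos: [0.5628, -0.0699, 0.1294]
contact_force: [-11.0, -0.2, 6.0]
finger_force: 65.0
tcp_pos: [0.563, -0.0701, 0.1292]
contact_force: [-12.6, -0.1, 10.0]
finger_force: 65.5
```

```bash
python3 steer.py '[[0,0,0,0,0,0,0.7],[0,0,0,0,0,0,0.7],[0,0,0,0,0,0,0.7],[0,0,0,0,0,0,0.7],[0,0,0,0,0,-0.015,0.7],[0,0,0,0,0,-0.05,0.7],[0,0,0,0,0,-0.09,0.7],[0,0,0,0,0,-0.13,0.7],[0,0,0,0,0,-0.165,0.7],[0,0,0,0,0,-0.175,0.7]]'; python3 go.py .5383 .397 .3 29.1
python3 - <<'E'
from bench import manip;import cv2
cv2.imwrite("pics/s2.png",manip.snapshot("side")["color"][100:340,120:520,::-1])
E
```

```text
clock: 8.98
tcp_pos: [0.5663, -0.0699, 0.3097]
tool_rot: [[-0.996, -0.09, 0.012], [-0.09, 0.996, -0.003], [-0.012, -0.004, -1.0]]
contact_force: [0.7, -0.2, 1.3]
gripper_width: 0.698
finger_force: 0.0
clock 8.98 tcp [ 0.5663 -0.0699  0.3097] tilt [-0.012 -0.004] F [ 0.7 -0.2  1.3] w 0.698
rz 1.153  d -0.0142 0.4675 0.0097
```

View pics/s2.png

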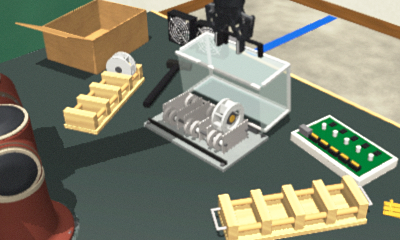

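The wheel is on station 3 (crop px (229,112)), and the other wheel is still in the incoming rack at (121,64). I'll fetch it next.

```bash
python3 steer.py '[[0,0,0.1,0,0.03,0,0.7],[0,0,0.22,-0.002,0.07,0,0.7],[0,0,0.34,-0.004,0.11,0,0.7],[0,0,0.46,-0.006,0.15,0,0.7],[0,0,0.58,-0.008,0.19,0,0.7],[0,0,0.7,-0.01,0.23,0,0.7],[0,0,0.82,-0.012,0.27,0,0.7],[0,0,0.94,-0.014,0.31,0,0.7],[0,0,1.06,-0.014,0.35,0,0.7],[0,0,1.153,-0.014,0.39,0,0.7]]' >/dev/null; python3 go.py .5383 .397 .22 29.1
```

```text
clock 9.87 tcp [0.5426 0.3111 0.2991] tilt [ 0.    -0.002] F [ 0.4 -1.   1.1] w 0.703
rz -0.001  d 0.0772 0.0379 0.0791
```

```bash
python3 steer.py '[[0,0,0,0.03,0.015,0.02,0.7],[0,0,0,0.06,0.03,0.04,0.7],[0,0,0,0.077,0.038,0.06,0.7],[0,0,0,0.077,0.038,0.079,0.7],[0,0,0,0.077,0.038,0.079,0.7],[0,0,0,0.077,0.038,0.079,0.7],[0,0,0,0.077,0.038,0.079,0.7]]' >/dev/null; python3 snap.py wrist w4;python3 go.py .5383 .397 .099 29.1
python3 -c "
import pickle
from wf import *
c=pickle.load(open('pics/w4.pkl','rb'));a=cv2.imread('pics/w4.png')
b=bbox(c,np.array([.5383,.397,.0692]),np.radians(29.1));print(b)
cv2.rectangle(a,tuple(int(v) for v in b[:2].round()),tuple(int(v) for v in b[2:].round()),(0,0,255),1);cv2.imwrite('pics/w4b.png',cv2.resize(a[90:290,180:420],None,fx=2,fy=2))"
```

```text
clock 10.5 tcp [0.5396 0.3947 0.2237] tilt [-0.     0.002] F [ 0.9 -0.6  0.7] w 0.7
rz 0.004  d 0.0026 -0.0000 0.1247
[298.50898873 144.40448973 344.24131846 236.73490633]
```

View pics/w4b.png

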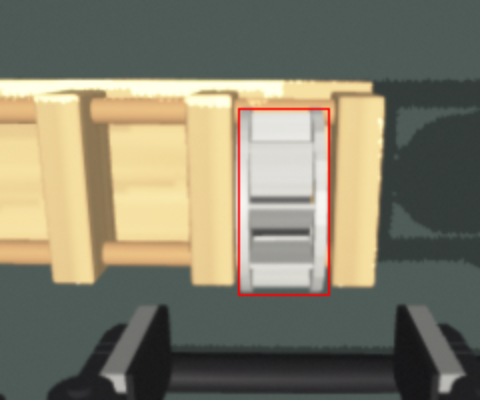

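The wheel matches the predicted box within 1 px, so I'll grip it.

```bash
python3 steer.py '[[0,0,0.003,0.001,0,0.035,0.7],[0,0,0.003,0.0025,0,0.07,0.7],[0,0,0.003,0.0025,0,0.1,0.7],[0,0,0.003,0.0025,0,0.122,0.7],[0,0,0.003,0.0025,0,0.1245,0.7],[0,0,0.003,0.0025,0,0.1245,0.7],[0,0,0.003,0.0025,0,0.1245,0.3],[0,0,0.003,0.0025,0,0.1245,0.3],[0,0,0.003,0.0025,0,0.1245,0.3],[0,0,0.003,0.0025,0,0.1245,0.3]]'; python3 steer.py '[[0,0,0,0,0,0,0.3],[0,0,0,0,0,0,0.3],[0,0,0,0,0,-0.01,0.3],[0,0,0,0,0,-0.03,0.3],[0,0,0,0,0,-0.06,0.3],[0,0,0,0,0,-0.095,0.3],[0,0,0,0,0,-0.13,0.3],[0,0,0,0,0,-0.165,0.3],[0,0,0,0,0,-0.19,0.3],[0,0,0,0,0,-0.2,0.3]]'; python3 go.py .5478 .1004 .3 95.2
```

```text
clock: 11.33
tcp_pos: [0.5397, 0.3981, 0.1018]
tool_rot: [[-0.488, 0.873, 0.006], [0.873, 0.488, 0.003], [-0.0, 0.006, -1.0]]
contact_force: [-0.7, -2.2, 7.1]
gripper_width: 0.438
finger_force: 61.4
clock: 12.17
tcp_pos: [0.5385, 0.3979, 0.3031]
tool_rot: [[-0.488, 0.873, 0.006], [0.873, 0.488, 0.004], [0.0, 0.007, -1.0]]
contact_force: [0.9, 0.3, -5.0]
gripper_width: 0.438
finger_force: 63.0
clock 12.17 tcp [0.5385 0.3979 0.3031] tilt [0.    0.007] F [ 0.9  0.3 -5. ] w 0.438
rz -1.152  d -0.2642 -0.1371 0.0031
```

```bash
python3 steer.py '[[0,0,-0.1,-0.015,-0.008,0,0.3],[0,0,-0.22,-0.045,-0.024,0,0.3],[0,0,-0.34,-0.08,-0.042,0,0.3],[0,0,-0.46,-0.115,-0.06,0,0.3],[0,0,-0.58,-0.15,-0.078,0,0.3],[0,0,-0.7,-0.185,-0.096,0,0.3],[0,0,-0.82,-0.215,-0.112,0,0.3],[0,0,-0.94,-0.24,-0.126,0,0.3],[0,0,-1.05,-0.255,-0.134,0,0.3],[0,0,-1.152,-0.2637,-0.138,0,0.3]]'>/dev/null; python3 steer.py '[[0,0,0,0,0,0,0.3],[0,0,0,0,0,0,0.3],[0,0,0,0,0,0,0.3],[0,0,0,0,0,0,0.3]]'>/dev/null;python3 go.py .5468 .1003 .132 95.2
```

```text
clock 13.33 tcp [0.5455 0.1005 0.297 ] tilt [0.001 0.   ] F [ 0.   0.2 -6.5] w 0.436
rz 0.000  d -0.0013 -0.0003 0.1650
```

```bash
python3 steer.py '[[0,0,0,-0.001,0,0.015,0.3],[0,0,0,-0.001,0,0.04,0.3],[0,0,0,-0.001,0,0.07,0.3],[0,0,0,-0.001,0,0.1,0.3],[0,0,0,-0.001,0,0.13,0.3],[0,0,0,-0.001,0,0.15,0.3],[0,0,0,-0.001,0,0.16,0.3],[0,0,0,-0.001,0,0.165,0.3],[0,0,0,-0.001,0,0.165,0.3],[0,0,0,-0.001,0,0.165,0.3]]'|grep -E 'pos|force'
python3 steer.py '[[0,0,0,0,0,0.001,0.3],[0,0,0,0,0,0.002,0.3],[0,0,0,0,0,0.002,0.3]]'|grep -E 'pos|force'
python3 steer.py '[[0,0,0,0,0,0.001,0.3],[0,0,0,0,0,0.002,0.3],[0,0,0,0,0,0.002,0.3]]'|grep -E 'pos|force'
```

```text
tcp_pos: [0.5479, 0.1001, 0.1344]
contact_force: [0.4, -0.0, -6.6]
finger_force: 62.8
tcp_pos: [0.5475, 0.0998, 0.132]
contact_force: [-1.0, -0.2, -7.1]
finger_force: 62.8
tcp_pos: [0.5473, 0.0998, 0.1292]
contact_force: [0.3, 0.5, -5.8]
finger_force: 63.0
```

```bash
python3 steer.py '[[0,0,0,0,0,0.001,0.3],[0,0,0,0,0,0.002,0.3],[0,0,0,0,0,0.002,0.3]]'|grep -E 'pos|force'
python3 steer.py '[[0,0,0,0,0,0.001,0.3],[0,0,0,0,0,0.001,0.3]]'|grep -E 'pos|force'
```

```text
tcp_pos: [0.5481, 0.0998, 0.1282]
contact_force: [1.7, 0.9, -1.7]
finger_force: 63.1
tcp_pos: [0.5483, 0.0998, 0.128]
contact_force: [0.7, -0.3, 4.8]
finger_force: 63.5
```

```bash
python3 steer.py '[[0,0,0,0,0,0,0.7],[0,0,0,0,0,0,0.7],[0,0,0,0,0,0,0.7],[0,0,0,0,0,0,0.7],[0,0,0,0,0,-0.015,0.7],[0,0,0,0,0,-0.05,0.7],[0,0,0,0,0,-0.09,0.7],[0,0,0,0,0,-0.13,0.7],[0,0,0,0,0,-0.17,0.7],[0,0,0,0,0,-0.21,0.7]]' | head -2; python3 go.py .7125 -.05 .35 5.2
```

```text
clock: 15.92
tcp_pos: [0.5462, 0.0998, 0.3373]
clock 15.92 tcp [0.5462 0.0998 0.3373] tilt [0.001 0.   ] F [ 0.4 -0.  -0.3] w 0.698
rz 1.571  d -0.1520 -0.1643 -0.0127
```

```bash
python3 steer.py '[[0,0,0.12,0,-0.012,-0.01,0.5],[0,0,0.24,-0.01,-0.024,-0.013,0.5],[0,0,0.36,-0.03,-0.036,-0.013,0.5],[0,0,0.48,-0.05,-0.05,-0.013,0.5],[0,0,0.6,-0.07,-0.068,-0.013,0.5],[0,0,0.72,-0.09,-0.086,-0.013,0.5],[0,0,0.84,-0.11,-0.104,-0.013,0.5],[0,0,0.96,-0.13,-0.122,-0.013,0.5],[0,0,1.08,-0.14,-0.14,-0.013,0.5],[0,0,1.2,-0.152,-0.164,-0.013,0.5]]' >/dev/null
python3 steer.py '[[0,0,0.12,0,0,0,0.5],[0,0,0.24,0,0,0,0.5],[0,0,0.371,0,0,0,0.5],[0,0,0.371,0,0,0,0.5],[0,0,0.371,0,0,0,0.5],[0,0,0.371,0,0,0,0.5]]' >/dev/null; python3 snap.py wrist w5; python3 go.py .7125 .03 .35 5.2
```

```text
clock 17.3 tcp [ 0.713  -0.0495  0.3486] tilt [ 0. -0.] F [0.3 1.2 0.1] w 0.5
rz 0.002  d 0.0792 0.0069 -0.0014
```

View pics/w5.png

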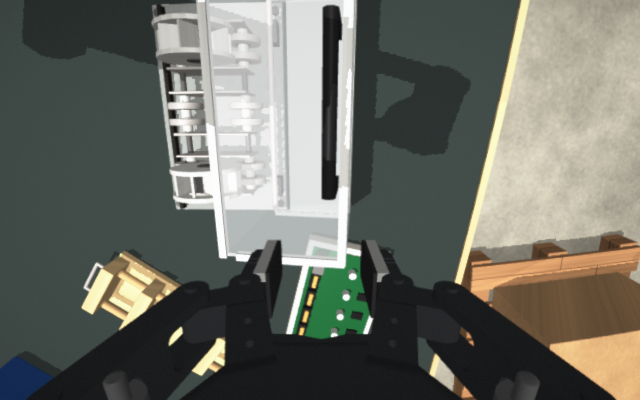

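Both wheels are on stations 1 and 3. The bar runs from px (331,8) to (329,197).

```bash
python3 - <<'E'
import pickle
from h import *
c=pickle.load(open("pics/w5.pkl","rb"));c3=pickle.load(open("pics/w3.pkl","rb"))
a=onz(c,(331,8),.241);b=onz(c,(329.5,197),.241);print(a,b,(a+b)/2,np.linalg.norm(a-b),np.degrees(np.arctan2(a[0]-b[0],b[1]-a[1])))
print(proj(c3,[a,(a+b)/2,b]))
E
```

```text
[0.70627515 0.09821201 0.241     ] [ 0.7193152  -0.04025024  0.241     ] [0.71279517 0.02898089 0.241     ] 0.139074927150739 -174.61988727959738
[[662.62992607  68.03080778]
 [639.20494072 162.81175732]
 [614.28787189 245.53108508]]
```

```bash
python3 steer.py '[[0,0,0,0.04,0.003,0,0.5],[0,0,0,0.078,0.007,0,0.5],[0,0,0,0.078,0.007,0.03,0.5],[0,0,0,0.078,0.007,0.065,0.5],[0,0,0,0.078,0.007,0.09,0.5],[0,0,0,0.078,0.007,0.1025,0.5],[0,0,0,0.078,0.007,0.1025,0.5],[0,0,0,0.078,0.007,0.1025,0.05],[0,0,0,0.078,0.007,0.1025,0.05],[0,0,0,0.078,0.007,0.1025,0.05]]' 
python3 steer.py '[[0,0,0,0,0,0,0.05],[0,0,0,0,0,0,0.05],[0,0,0,0,0,0,0.05]]'
python3 -c "
import numpy as np
R=.2192
for t in list(np.arange(1.45,.3,-.1))+list(np.arange(.3,-.01,-.04)): print('%.2f dy %.4f dz %.4f'%(t,-R*np.cos(.4841+t)+R*np.cos(1.9341),-R*np.sin(.4841+t)+R*np.sin(1.9341)))"
```

```text
clock: 18.13
tcp_pos: [0.7122, 0.0282, 0.2496]
tool_rot: [[-0.091, 0.996, -0.002], [0.996, 0.091, -0.001], [-0.001, -0.002, -1.0]]
contact_force: [-6.0, -0.9, 2.5]
gripper_width: 0.112
finger_force: 58.5
clock: 18.38
tcp_pos: [0.7122, 0.0281, 0.2496]
tool_rot: [[-0.091, 0.996, -0.002], [0.996, 0.091, -0.001], [-0.001, -0.002, -1.0]]
contact_force: [-8.2, -0.3, 3.1]
gripper_width: 0.112
finger_force: 58.5
1.45 dy 0.0000 dz 0.0000
1.35 dy -0.0208 dz -0.0068
1.25 dy -0.0423 dz -0.0114
1.15 dy -0.0640 dz -0.0139
1.05 dy -0.0859 dz -0.0142
0.95 dy -0.1078 dz -0.0123
0.85 dy -0.1293 dz -0.0082
0.75 dy -0.1503 dz -0.0020
0.65 dy -0.1706 dz 0.0063
0.55 dy -0.1900 dz 0.0165
0.45 dy -0.2082 dz 0.0286
0.35 dy -0.2252 dz 0.0425
0.30 dy -0.2331 dz 0.0501
0.26 dy -0.2392 dz 0.0564
0.22 dy -0.2450 dz 0.0630
0.18 dy -0.2505 dz 0.0698
0.14 dy -0.2558 dz 0.0768
0.10 dy -0.2608 dz 0.0840
0.06 dy -0.2654 dz 0.0914
0.02 dy -0.2698 dz 0.0990
```

```bash
python3 steer.py '[[0,0,0,0,-0.006,-0.003,0.05],[0,0,0,0,-0.021,-0.007,0.05],[0,0,0,0,-0.042,-0.0114,0.05],[0,0,0,0,-0.064,-0.014,0.05],[0,0,0,0,-0.086,-0.0142,0.05],[0,0,0,0,-0.108,-0.0123,0.05],[0,0,0,0,-0.1293,-0.0082,0.05],[0,0,0,0,-0.1503,-0.002,0.05],[0,0,0,0,-0.1503,-0.002,0.05],[0,0,0,0,-0.1503,-0.002,0.05]]'; python3 go.py .7128 .029 .246 5.2
```

```text
clock: 19.22
tcp_pos: [0.5628, 0.0152, 0.2524]
tool_rot: [[-0.091, 0.996, 0.003], [0.996, 0.091, 0.0], [0.0, 0.003, -1.0]]
contact_force: [-4.8, 1.0, 7.0]
gripper_width: 0.109
finger_force: 63.9
clock 19.22 tcp [0.5628 0.0152 0.2524] tilt [0.    0.003] F [-4.8  1.   7. ] w 0.109
rz 0.000  d 0.0001 0.1506 0.0064
```

```bash
python3 steer.py '[[0,0,0,0,-0.0203,0.0083,0.05],[0,0,0,0,-0.0397,0.0185,0.05],[0,0,0,0,-0.0579,0.0306,0.05],[0,0,0,0,-0.0749,0.0445,0.05],[0,0,0,0,-0.0828,0.0521,0.05],[0,0,0,0,-0.0889,0.0584,0.05],[0,0,0,0,-0.0947,0.065,0.05],[0,0,0,0,-0.1002,0.0718,0.05],[0,0,0,0,-0.1055,0.0788,0.05],[0,0,0,0,-0.1105,0.086,0.05]]' | grep -E pos\|force
python3 steer.py '[[0,0,0,0,-0.0024,0.0037,0.05],[0,0,0,0,-0.0046,0.0074,0.05],[0,0,0,0,-0.007,0.011,0.05],[0,0,0,0,-0.009,0.015,0.05],[0,0,0,0,-0.01,0.017,0.05],[0,0,0,0,-0.011,0.019,0.05],[0,0,0,0,-0.011,0.019,0.05],[0,0,0,0,-0.011,0.019,0.05]]'
```

```text
tcp_pos: [0.4532, 0.0056, 0.1643]
contact_force: [-7.5, 4.6, 6.0]
finger_force: 68.6
clock: 20.72
tcp_pos: [0.4417, 0.0047, 0.1443]
tool_rot: [[-0.091, 0.996, -0.001], [0.996, 0.091, 0.002], [0.002, -0.001, -1.0]]
contact_force: [-7.2, 3.7, 2.3]
gripper_width: 0.118
finger_force: 69.3
```

```bash
python3 steer.py '[[0,0,0,0,0,0.001,0.05],[0,0,0,0,-0.001,0.002,0.05],[0,0,0,0,-0.001,0.003,0.05],[0,0,0,0,-0.001,0.003,0.05]]'|grep -E pos\|force
for i in 1 2 3 4 5 6 7; do :; done
python3 steer.py '[[0,0,0,0,0,0,0.3],[0,0,0,0,0,0,0.3],[0,0,0,0,0,0,0.5],[0,0,0,0,0,0,0.5],[0,0,0,0,0,-0.02,0.5],[0,0,0,0,0,-0.05,0.5],[0,0,0,0,0,-0.09,0.5],[0,0,0,0,0,-0.13,0.5],[0,0,0,0,0,-0.17,0.5],[0,0,0,0,0,-0.2,0.5]]'
```

```text
tcp_pos: [0.4414, 0.0046, 0.1437]
contact_force: [-12.0, 4.7, 13.6]
finger_force: 70.7
clock: 21.88
tcp_pos: [0.4418, 0.0037, 0.3444]
tool_rot: [[-0.091, 0.996, 0.004], [0.996, 0.091, -0.001], [-0.001, 0.004, -1.0]]
contact_force: [0.7, -0.1, 1.1]
gripper_width: 0.496
finger_force: 0.0
```

```bash

W='[[0,0,0,0,0,0,0.5],[0,0,0,0,0,0,0.5],[0,0,0,0,0,0,0.5],[0,0,0,0,0,0,0.5],[0,0,0,0,0,0,0.5],[0,0,0,0,0,0,0.5],[0,0,0,0,0,0,0.5],[0,0,0,0,0,0,0.5],[0,0,0,0,0,0,0.5],[0,0,0,0,0,0,0.5]]'; echo skip
python3 - <<'E'
from bench import manip;import cv2
cv2.imwrite("pics/s3.png",manip.snapshot("side")["color"][100:340,120:520,::-1])
E
```

```text
skip
```

View pics/s3.png

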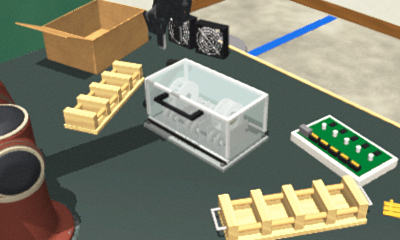

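The cover is fully down with both wheels under it. While they settle, I'll look at the outgoing rack.

```bash
python3 steer.py '[[0,0,0.08,-0.035,-0.002,0,0.5],[0,0,0.16,-0.075,-0.005,0,0.5],[0,0,0.24,-0.115,-0.008,0,0.5],[0,0,0.32,-0.155,-0.011,0,0.5],[0,0,0.4,-0.195,-0.014,0.01,0.5],[0,0,0.48,-0.235,-0.017,0.02,0.5],[0,0,0.56,-0.275,-0.02,0.03,0.5],[0,0,0.64,-0.315,-0.023,0.04,0.5],[0,0,0.64,-0.355,-0.026,0.045,0.5],[0,0,0.64,-0.395,-0.028,0.045,0.5]]' >/dev/null
python3 steer.py '[[0,0,0,-0.02,0.014,0,0.5],[0,0,0,-0.02,0.014,0,0.5],[0,0,0,-0.02,0.014,0,0.5],[0,0,0,-0.02,0.014,0,0.5],[0,0,0,-0.02,0.014,0,0.5],[0,0,0,-0.02,0.014,0,0.5],[0,0,0,-0.02,0.014,0,0.5],[0,0,0,-0.02,0.014,0,0.5],[0,0,0,-0.02,0.014,0,0.5],[0,0,0,-0.02,0.014,0,0.5]]'
python3 snap.py wrist w6
```

```text
clock: 23.6
tcp_pos: [0.4509, -0.4161, 0.2955]
tool_rot: [[0.522, 0.853, 0.0], [0.853, -0.522, -0.0], [-0.0, 0.0, -1.0]]
contact_force: [-0.4, -0.3, 0.5]
gripper_width: 0.5
finger_force: 0.0
```

View pics/w6.png

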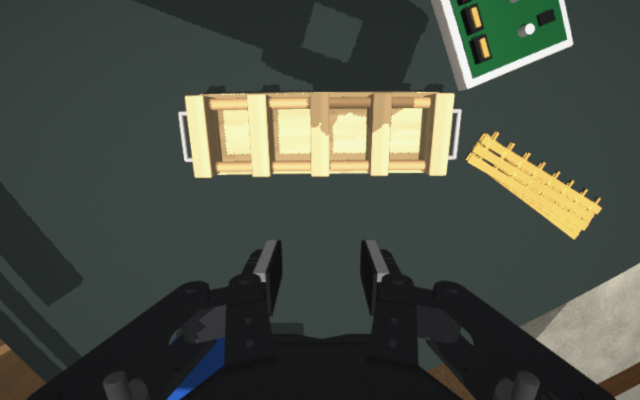

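The outgoing rack is clear, with block-top corners at about (186,97), (193,178), (453,94) and (446,175).

```bash
python3 - <<'E'
import pickle
from h import *
c=pickle.load(open("pics/w6.pkl","rb"))
U=[(186,97),(193,178),(453,94),(446,175)]
Q=[(-1,1),(-1,-1),(1,1),(1,-1)]  # along rack, across
# fit x,y,yaw,height,half width
def P(p): return [[p[0]+a*.162*np.cos(p[2])-b*p[4]*np.sin(p[2]),p[1]+a*.162*np.sin(p[2])+b*p[4]*np.cos(p[2]),p[3]] for a,b in Q]
r=least_squares(lambda p:(proj(c,P(p))-U).ravel(),[.4785,-.3755,-.55,.06,.05]);p=r.x
print(np.round(p,4),np.degrees(p[2]),np.round(r.fun,1))
r2=least_squares(lambda q:(proj(c,P([*q[:3],.06,q[3]]))-U).ravel(),[.4785,-.3755,-.55,.05]);p=r2.x
print(np.round(p,4),np.degrees(p[2]),np.round(r2.fun,1))
for t in(-.1125,-.0375,.0375,.1125):print(t,np.round([p[0]+t*np.cos(p[2]),p[1]+t*np.sin(p[2])],4))
E
cat > chk.py <<'E'
# has the outgoing rack moved? phase correlation of fixed side camera against the start
from bench import manip
from h import *
a=cv2.imread("pics/side0.png");b=manip.snapshot("side")["color"][:,:,::-1]
r=(slice(270,350),slice(325,505))
f=lambda i:np.float32(cv2.cvtColor(np.ascontiguousarray(i[r]),cv2.COLOR_BGR2GRAY))
print(cv2.phaseCorrelate(f(a),f(b)),"mean diff",np.abs(f(a)-f(b)).mean())
E
python3 chk.py
```

```text
[ 0.4753 -0.3726 -0.538   0.0564  0.0495] -30.82324801753613 [-1.5  0.1  1.6 -0.4  0.6  0.1 -0.6  0.1]
[ 0.4753 -0.3726 -0.5379  0.049 ] -30.82217023259522 [-2.8  0.2  0.3 -0.2  1.9  0.3  0.6  0.2]
-0.1125 [ 0.3787 -0.315 ]
-0.0375 [ 0.4431 -0.3534]
0.0375 [ 0.5075 -0.3918]
0.1125 [ 0.5719 -0.4302]
((-0.01676758413006496, -0.03334516223055317), 0.916434158600039) mean diff 7.1386113
```

```bash
python3 steer.py '[[0,0,0,0,0,0,0.5],[0,0,0,0,0,0,0.5],[0,0,0,0,0,0,0.5],[0,0,0,0,0,0,0.5],[0,0,0,0,0,0,0.5],[0,0,0,0,0,0,0.5],[0,0,0,0,0,0,0.5],[0,0,0,0,0,0,0.5],[0,0,0,0,0,0,0.5],[0,0,0,0,0,0,0.5]]' >/dev/null
python3 steer.py '[[0,0,0,0,0,0,0.5],[0,0,0,0,0,0,0.5],[0,0,0,0,0,0,0.5],[0,0,0,0,0,0,0.5],[0,0,0,0,0,0,0.5],[0,0,0,0,0,0,0.5],[0,0,0,0,0,0,0.5],[0,0,0,0,0,0,0.5],[0,0,0,0,0,0,0.5],[0,0,0,0,0,0,0.5]]' >/dev/null
python3 steer.py '[[0,0,0,0,0,0,0.5],[0,0,0,0,0,0,0.5],[0,0,0,0,0,0,0.5],[0,0,0,0,0,0,0.5],[0,0,0,0,0,0,0.5],[0,0,0,0,0,0,0.5],[0,0,0,0,0,0,0.5],[0,0,0,0,0,0,0.5],[0,0,0,0,0,0,0.5],[0,0,0,0,0,0,0.5]]' >/dev/null
python3 steer.py '[[0,0,0,0,0,0,0.5],[0,0,0,0,0,0,0.5],[0,0,0,0,0,0,0.5],[0,0,0,0,0,0,0.5],[0,0,0,0,0,0,0.5],[0,0,0,0,0,0,0.5],[0,0,0,0,0,0,0.5],[0,0,0,0,0,0,0.5],[0,0,0,0,0,0,0.5],[0,0,0,0,0,0,0.5]]' >/dev/null
python3 - <<'E'
from bench import manip;import cv2
cv2.imwrite("pics/t1.png",manip.snapshot("scene")["color"])
E
python3 steer.py '[[0,0,0,0,0,0,0.5],[0,0,0,0,0,0,0.5],[0,0,0,0,0,0,0.5],[0,0,0,0,0,0,0.5],[0,0,0,0,0,0,0.5],[0,0,0,0,0,0,0.5],[0,0,0,0,0,0,0.5],[0,0,0,0,0,0,0.5],[0,0,0,0,0,0,0.5],[0,0,0,0,0,0,0.5]]' >/dev/null
python3 steer.py '[[0,0,0,0,0,0,0.5],[0,0,0,0,0,0,0.5],[0,0,0,0,0,0,0.5],[0,0,0,0,0,0,0.5],[0,0,0,0,0,0,0.5],[0,0,0,0,0,0,0.5],[0,0,0,0,0,0,0.5],[0,0,0,0,0,0,0.5],[0,0,0,0,0,0,0.5],[0,0,0,0,0,0,0.5]]' >/dev/null
python3 steer.py '[[0,0,0,0,0,0,0.5],[0,0,0,0,0,0,0.5],[0,0,0,0,0,0,0.5],[0,0,0,0,0,0,0.5],[0,0,0,0,0,0,0.5],[0,0,0,0,0,0,0.5],[0,0,0,0,0,0,0.5],[0,0,0,0,0,0,0.5],[0,0,0,0,0,0,0.5],[0,0,0,0,0,0,0.5]]' |head -1
python3 - <<'E'
from bench import manip;import cv2,numpy as np
a=cv2.imread("pics/t1.png").astype(float);b=manip.snapshot("scene")["color"].astype(float)
d=np.abs(a-b).mean(2);print("stand region diff",d[130:280,260:420].mean(),(d[130:280,260:420]>25).sum(),"elsewhere",d[280:,:].mean())
E
python3 chk.py; python3 go.py .4414 .0046 .3 5.2
```

```text
clock: 29.58
stand region diff 1.334125 0 elsewhere 1.4229383680555556
((-0.008852131447540046, -0.011419032113124672), 0.9224326270156437) mean diff 7.1564584
clock 29.68 tcp [ 0.4508 -0.4164  0.2953] tilt [ 0. -0.] F [ 0.3  0.6 -0.5] w 0.5
rz -0.640  d 0.3542 -0.2278 -0.0047
```

```bash
python3 steer.py '[[0,0,-0.08,0.03,-0.02,0,0.5],[0,0,-0.16,0.063,-0.04,0,0.5],[0,0,-0.24,0.096,-0.06,0,0.5],[0,0,-0.32,0.13,-0.083,0,0.5],[0,0,-0.4,0.163,-0.105,0,0.5],[0,0,-0.48,0.196,-0.126,0,0.5],[0,0,-0.56,0.229,-0.147,0,0.5],[0,0,-0.64,0.262,-0.168,0,0.5],[0,0,-0.64,0.295,-0.19,0,0.5],[0,0,-0.64,0.33,-0.21,0,0.5]]' >/dev/null; python3 steer.py '[[0,0,0,0.028,0,0,0.5],[0,0,0,0.028,0,0,0.5],[0,0,0,0.028,0,0,0.5],[0,0,0,0.028,0,0,0.5]]' >/dev/null;  python3 go.py .442 .0046 .144 5.2
```

```text
clock 30.85 tcp [0.4414 0.0023 0.2954] tilt [-0.001  0.   ] F [-0.3  0.5  0.7] w 0.5
rz 0.000  d 0.0022 0.0008 0.1514
```

```bash
python3 steer.py '[[0,0,0,0.002,0.001,0.04,0.5],[0,0,0,0.002,0.001,0.08,0.5],[0,0,0,0.002,0.001,0.115,0.5],[0,0,0,0.002,0.001,0.14,0.5],[0,0,0,0.002,0.001,0.1515,0.5],[0,0,0,0.002,0.001,0.1515,0.5],[0,0,0,0.002,0.001,0.1515,0.05],[0,0,0,0.002,0.001,0.1515,0.05],[0,0,0,0.002,0.001,0.1515,0.05],[0,0,0,0.002,0.001,0.1515,0.05]]' |grep -E 'pos|force|width'
python3 steer.py '[[0,0,0,0,0,0,0.05],[0,0,0,0,0,0,0.05],[0,0,0,0,0.005,-0.009,0.05],[0,0,0,0,0.0111,-0.0189,0.05],[0,0,0,0,0.0241,-0.0365,0.05],[0,0,0,0,0.0388,-0.0528,0.05],[0,0,0,0,0.055,-0.0675,0.05],[0,0,0,0,0.0727,-0.0805,0.05],[0,0,0,0,0.0915,-0.0917,0.05],[0,0,0,0,0.1113,-0.101,0.05]]' |grep -E 'pos|force|width'
```

```text
tcp_pos: [0.4414, 0.0038, 0.1464]
contact_force: [-11.3, -2.2, 8.3]
gripper_width: 0.114
finger_force: 58.5
tcp_pos: [0.5541, 0.0135, 0.2519]
contact_force: [-5.8, -3.7, 9.3]
gripper_width: 0.112
finger_force: 58.5
```

```bash
python3 steer.py '[[0,0,0,0,0.0207,-0.0073,0.05],[0,0,0,0,0.042,-0.0124,0.05],[0,0,0,0,0.0637,-0.0154,0.05],[0,0,0,0,0.0856,-0.0162,0.05],[0,0,0,0,0.1075,-0.0148,0.05],[0,0,0,0,0.1291,-0.0112,0.05],[0,0,0,0,0.145,-0.007,0.05],[0,0,0,0,0.155,-0.004,0.05],[0,0,0,0,0.16,-0.002,0.05],[0,0,0,0,0.16,-0.002,0.05]]' |grep -E 'pos|force|width'
python3 steer.py '[[0,0,0,0,0,0,0.3],[0,0,0,0,0,0,0.5],[0,0,0,0,0,0,0.5],[0,0,0,0,0,0,0.5],[0,0,0,0,0,-0.02,0.5],[0,0,0,0,0,-0.05,0.5],[0,0,0,0,0,-0.08,0.7],[0,0,0,0,0,-0.09,0.7]]' |grep -E 'pos|force|width'
python3 go.py .5632 -.0698 .34 95.2
```

```text
tcp_pos: [0.7123, 0.0283, 0.2517]
contact_force: [-9.6, -2.5, 10.8]
gripper_width: 0.112
finger_force: 64.4
tcp_pos: [0.7137, 0.0293, 0.3429]
contact_force: [0.0, 0.1, 0.9]
gripper_width: 0.7
finger_force: 0.0
clock 34.02 tcp [0.7137 0.0293 0.3429] tilt [-0.001  0.008] F [0.  0.1 0.9] w 0.7
rz -1.570  d -0.0850 -0.1589 0.0029
```

```bash
python3 steer.py '[[0,0,-0.12,-0.01,-0.03,0,0.7],[0,0,-0.24,-0.02,-0.06,0,0.7],[0,0,-0.36,-0.03,-0.09,0,0.7],[0,0,-0.48,-0.045,-0.12,0,0.7],[0,0,-0.6,-0.06,-0.14,0,0.7],[0,0,-0.72,-0.07,-0.159,0,0.7],[0,0,-0.84,-0.08,-0.159,0,0.7],[0,0,-0.96,-0.085,-0.159,0,0.7],[0,0,-1.08,-0.085,-0.159,0,0.7],[0,0,-1.2,-0.085,-0.159,0,0.7]]' >/dev/null
python3 steer.py '[[0,0,-0.12,0,0,0,0.7],[0,0,-0.24,0,0,0,0.7],[0,0,-0.37,0,0,0,0.7],[0,0,-0.37,0,0,0,0.7],[0,0,-0.37,0,0,0,0.7],[0,0,-0.37,0,0,0,0.7]]' >/dev/null; python3 snap.py wrist w7; python3 go.py .5623 -.07 .129 95.2
python3 -c "
import pickle
from wf import *
c=pickle.load(open('pics/w7.pkl','rb'));a=cv2.imread('pics/w7.png')
for p in ([.5625,-.07,.0952],[.5480,.0998,.0952]):
  b=bbox(c,np.array(p),np.radians(95.2));print(b)
  cv2.rectangle(a,tuple(int(v) for v in b[:2].round()),tuple(int(v) for v in b[2:].round()),(0,0,255),1)
cv2.imwrite('pics/w7b.png',a)"
```

```text
clock 35.4 tcp [ 0.5617 -0.0698  0.3365] tilt [0. 0.] F [-0.5  0.8 -0.6] w 0.7
rz -0.003  d -0.0006 -0.0003 0.2075
[303.63260207 141.08073075 337.25817075 211.75410928]
[424.52187629 142.09419084 484.971877   211.99255327]
```

View pics/w7b.png

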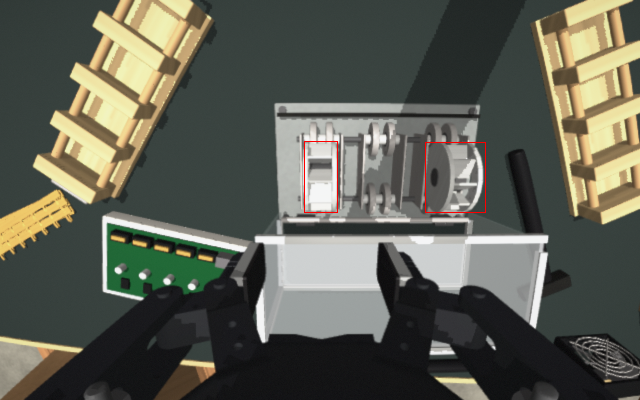

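Both wheels coincide with the predicted boxes and the cover is open. I'll pick the wheel from station 3.

```bash
python3 steer.py '[[0,0,0,0,0,0.03,0.7],[0,0,0,-0.0005,0,0.07,0.7],[0,0,0,-0.0005,0,0.11,0.7],[0,0,0,-0.0005,0,0.145,0.7],[0,0,0,-0.0005,0,0.175,0.7],[0,0,0,-0.0005,0,0.195,0.7],[0,0,0,-0.0005,0,0.205,0.7],[0,0,0,-0.0005,0,0.2075,0.7],[0,0,0,-0.0005,0,0.2075,0.7],[0,0,0,-0.0005,0,0.2075,0.7]]'|grep -E 'pos|force'
python3 steer.py '[[0,0,0,0,0,0,0.55],[0,0,0,0,0,0,0.3],[0,0,0,0,0,0,0.3],[0,0,0,0,0,0,0.3],[0,0,0,0,0,0,0.3],[0,0,0,0,0,0,0.3]]'
python3 chk.py
```

```text
tcp_pos: [0.5635, -0.0701, 0.1313]
contact_force: [-0.1, -0.4, 0.0]
finger_force: 0.0
clock: 36.73
tcp_pos: [0.5636, -0.0702, 0.1317]
tool_rot: [[-0.996, -0.09, 0.004], [-0.09, 0.996, -0.001], [-0.003, -0.001, -1.0]]
contact_force: [-0.8, 0.2, 6.4]
gripper_width: 0.434
finger_force: 59.9
((-0.04060509368531484, 0.013139363670013893), 0.9886153740353054) mean diff 1.3140278
```

```bash
python3 steer.py '[[0,0,0,0,0,-0.005,0.3],[0,0,0,0,0,-0.015,0.3],[0,0,0,0,0,-0.035,0.3],[0,0,0,0,0,-0.06,0.3],[0,0,0,0,0,-0.09,0.3],[0,0,0,0,0,-0.12,0.3],[0,0,0,0,0,-0.145,0.3],[0,0,0,0,0,-0.16,0.3],[0,0,0,0,0,-0.165,0.3],[0,0,0,0,0,-0.165,0.3]]'|grep -E 'pos|force|width'; python3 go.py .4443 -.3543 .295 149.2
```

```text
tcp_pos: [0.5622, -0.0697, 0.2949]
contact_force: [0.4, 0.4, -6.8]
gripper_width: 0.436
finger_force: 61.7
clock 37.62 tcp [ 0.5622 -0.0697  0.2949] tilt [-0.001 -0.   ] F [ 0.4  0.4 -6.8] w 0.436
rz -0.943  d 0.1431 -0.2728 -0.0001
```

```bash
python3 steer.py '[[0,0,-0.05,0.006,-0.012,0,0.3],[0,0,-0.15,0.02,-0.038,0,0.3],[0,0,-0.26,0.036,-0.068,0,0.3],[0,0,-0.37,0.052,-0.099,0,0.3],[0,0,-0.48,0.068,-0.13,0,0.3],[0,0,-0.59,0.084,-0.16,0,0.3],[0,0,-0.7,0.1,-0.19,0,0.3],[0,0,-0.8,0.116,-0.22,0,0.3],[0,0,-0.88,0.13,-0.247,0,0.3],[0,0,-0.92,0.138,-0.264,0,0.3]]'>/dev/null; python3 steer.py '[[0,0,-0.023,0,0,0,0.3],[0,0,-0.023,0,0,0,0.3],[0,0,-0.023,0,0,0,0.3],[0,0,-0.023,0,0,0,0.3]]'>/dev/null; python3 go.py .4443 -.3543 .112 149.2; python3 chk.py
```

```text
clock 38.78 tcp [ 0.495  -0.2795  0.291 ] tilt [ 0.046 -0.   ] F [-0.7 -0.3 -7.6] w 0.43
rz -0.092  d 0.0903 -0.0031 0.1790
((-0.015196440243371967, 0.007395387383667185), 0.9837801615065999) mean diff 1.9592361
```

```bash
python3 -c "
from bench import manip
s=manip.sense();print(s['q'],s['tcp_pos'],s['tool_rot'])"
```

```text
[-0.62441133 -0.09808716  1.69865727 -0.04600224  1.54052355 -3.13475229] [ 0.49497776 -0.27980733  0.29130869] [[-5.88432159e-01 -8.08114122e-01 -2.64416387e-02]
 [-8.07239213e-01  5.89025429e-01 -3.76018221e-02]
 [ 4.59613610e-02 -7.81393792e-04 -9.98942913e-01]]
```

```bash
python3 steer.py '[[0,0,0.12,0,0,0,0.3],[0,0,0.24,0,0,0,0.3],[0,0,0.36,0,0,0,0.3],[0,0,0.48,0,0,0,0.3],[0,0,0.6,0,0,0,0.3],[0,0,0.6,0,0,0,0.3],[0,0,0.6,0,0,0,0.3]]'; python3 go.py .4443 -.3543 .295 -30.8
```

```text
clock: 39.42
tcp_pos: [0.495, -0.2804, 0.2917]
tool_rot: [[-0.941, -0.337, -0.026], [-0.336, 0.941, -0.038], [0.037, -0.027, -0.999]]
contact_force: [-0.1, -0.1, -8.1]
gripper_width: 0.433
finger_force: 62.3
clock 39.42 tcp [ 0.495  -0.2804  0.2917] tilt [ 0.037 -0.027] F [-0.1 -0.1 -8.1] w 0.433
rz 2.452  d 0.0726 -0.0526 -0.0033
```

```bash
python3 steer.py '[[-0.027,-0.037,0,0,0,0,0.3],[-0.027,-0.037,0,0,0,0,0.3],[-0.027,-0.037,0,0,0,0,0.3],[-0.027,-0.037,0,0,0,0,0.3]]' >/dev/null; python3 go.py .4443 -.3543 .295 -30.8
python3 steer.py '[[0,0,0.12,0,0,0,0.3],[0,0,0.24,0,0,0,0.3],[0,0,0.36,0,0,0,0.3],[0,0,0.48,0,0,0,0.3],[0,0,0.6,0,0,0,0.3],[0,0,0.72,0,0,0,0.3],[0,0,0.84,0,0,0,0.3],[0,0,0.96,0,0,0,0.3],[0,0,1.08,0,0,0,0.3],[0,0,1.2,0,0,0,0.3]]' >/dev/null
python3 steer.py '[[0,0,0.12,0,0,0,0.3],[0,0,0.24,0,0,0,0.3],[0,0,0.36,0,0,0,0.3],[0,0,0.48,0,0,0,0.3],[0,0,0.6,0,0,0,0.3],[0,0,0.72,0,0,0,0.3],[0,0,0.84,0,0,0,0.3],[0,0,0.96,0,0,0,0.3],[0,0,1.08,0,0,0,0.3],[0,0,1.2,0,0,0,0.3]]' >/dev/null
python3 steer.py '[[0,0,0.052,0,0,0,0.3],[0,0,0.052,0,0,0,0.3],[0,0,0.052,0,0,0,0.3],[0,0,0.052,0,0,0,0.3]]' ; python3 go.py .4443 -.3543 .295 -30.8
```

```text
clock 39.75 tcp [ 0.495  -0.2805  0.2916] tilt [ 0.001 -0.   ] F [-0.2 -0.2 -8. ] w 0.435
rz 2.449  d 0.0724 -0.0526 -0.0034
clock: 41.75
tcp_pos: [0.4951, -0.2803, 0.2915]
tool_rot: [[0.514, 0.858, -0.0], [0.858, -0.514, -0.0], [-0.0, -0.0, -1.0]]
contact_force: [0.5, -0.0, -6.6]
gripper_width: 0.435
finger_force: 62.3
clock 41.75 tcp [ 0.4951 -0.2803  0.2915] tilt [-0. -0.] F [ 0.5 -0.  -6.6] w 0.435
rz -0.002  d -0.0896 -0.0056 -0.0035
```

```bash
python3 steer.py '[[0,0,0,-0.02,-0.001,0,0.3],[0,0,0,-0.05,-0.003,0,0.3],[0,0,0,-0.08,-0.005,0,0.3],[0,0,0,-0.0895,-0.0056,0,0.3],[0,0,0,-0.0895,-0.0056,0,0.3],[0,0,0,-0.0895,-0.0056,0,0.3]]' >/dev/null; python3 snap.py wrist w8; python3 go.py .4443 -.3543 .112 -30.8; python3 chk.py
```

```text
clock 42.3 tcp [ 0.4444 -0.3539  0.2915] tilt [ 0.001 -0.   ] F [-0.2  0.2 -7.2] w 0.433
rz -0.003  d -0.0003 0.0001 0.1795
((-0.04319144763749705, -5.6256335284388115e-05), 0.944596326218711) mean diff 5.208542
```

```bash
python3 steer.py '[[0,0,0,0,0,0.015,0.3],[0,0,0,0,0,0.04,0.3],[0,0,0,0,0,0.07,0.3],[0,0,0,0,0,0.1,0.3],[0,0,0,0,0,0.13,0.3],[0,0,0,0,0,0.155,0.3],[0,0,0,0,0,0.17,0.3],[0,0,0,0,0,0.178,0.3],[0,0,0,0,0,0.178,0.3],[0,0,0,0,0,0.178,0.3]]'|grep -E 'pos|t_force'
python3 steer.py '[[0,0,0,0,0,0.001,0.3],[0,0,0,0,0,0.002,0.3],[0,0,0,0,0,0.002,0.3]]'|grep -E 'pos|t_force'
python3 steer.py '[[0,0,0,0,0,0.001,0.3],[0,0,0,0,0,0.002,0.3],[0,0,0,0,0,0.002,0.3]]'|grep -E 'pos|t_force'
```

```text
tcp_pos: [0.4449, -0.3541, 0.1142]
contact_force: [0.4, -0.7, -7.7]
tcp_pos: [0.4448, -0.3549, 0.1131]
contact_force: [-0.3, 0.1, -8.2]
tcp_pos: [0.4441, -0.3542, 0.1095]
contact_force: [-0.5, -0.3, -8.2]
```

```bash
python3 steer.py '[[0,0,0,0,0,0.001,0.3],[0,0,0,0,0,0.002,0.3],[0,0,0,0,0,0.002,0.3]]'|grep -E 'pos|t_force'
python3 steer.py '[[0,0,0,0,0,0.001,0.3],[0,0,0,0,0,0.002,0.3],[0,0,0,0,0,0.002,0.3]]'|grep -E 'pos|t_force'
```

```text
tcp_pos: [0.444, -0.3541, 0.1072]
contact_force: [-0.5, -0.9, -7.7]
tcp_pos: [0.4442, -0.3548, 0.1062]
contact_force: [-2.8, -0.6, -4.3]
```

```bash
python3 steer.py '[[0,0,0,0,0,0.001,0.3],[0,0,0,0,0,0.0015,0.3],[0,0,0,0,0,0.0015,0.3]]'|grep -E 'pos|t_force'
```

```text
tcp_pos: [0.4443, -0.3551, 0.1058]
contact_force: [-5.6, -0.3, 4.2]
```

```bash
python3 steer.py '[[0,0,0,-0.001,0,0,0.3],[0,0,0,-0.001,0,0.0005,0.3],[0,0,0,-0.001,0,0.0005,0.3]]'|grep -E 'pos|t_force'
```

```text
tcp_pos: [0.4443, -0.3553, 0.1056]
contact_force: [-3.9, 3.8, 8.2]
```

```bash
python3 steer.py '[[0,0,0,0,0,0,0.5],[0,0,0,0,0,0,0.6],[0,0,0,0,0,0,0.7],[0,0,0,0,0,0,0.7],[0,0,0,0,0,-0.01,0.7],[0,0,0,0,0,-0.04,0.7],[0,0,0,0,0,-0.08,0.7],[0,0,0,0,0,-0.12,0.7],[0,0,0,0,0,-0.16,0.7],[0,0,0,0,0,-0.19,0.7]]'|grep -E 'pos|t_force|width'
python3 steer.py '[[0,0,0,-0.05,0,-0.02,0.7],[0,0,0,-0.05,0,-0.02,0.7],[0,0,0,-0.05,0,-0.02,0.7],[0,0,0,-0.05,0,-0.02,0.7],[0,0,0,-0.05,0,-0.02,0.7]]'|grep -E 'pos|t_force|width'
python3 snap.py wrist w9
python3 - <<'E'
import pickle
from wf import *
c=pickle.load(open('pics/w9.pkl','rb'));a=cv2.imread('pics/w9.png')
h=cv2.cvtColor(a,cv2.COLOR_BGR2HSV)
p=np.array([.4443,-.3553,.0692]);b=bbox(c,p,np.radians(-30.8));print("pred",b.round(1))
m=((h[:,:,1]<30)&(h[:,:,2]>110)).astype(np.uint8)
x0,y0,x1,y1=[int(v) for v in b];w=np.zeros_like(m);w[y0-15:y1+15,x0-12:x1+12]=1
n,l,s,_=cv2.connectedComponentsWithStats(m*w)
for k in s[1:]:
    if k[4]>60: print("blob",k[0],k[1],k[0]+k[2],k[1]+k[3],k[4])
E
python3 go.py .548 .0998 .3 95.2
```

```text
tcp_pos: [0.4442, -0.3555, 0.2986]
contact_force: [0.5, -0.6, 0.8]
gripper_width: 0.704
tcp_pos: [0.4177, -0.3971, 0.312]
contact_force: [-1.0, -0.8, -0.0]
gripper_width: 0.7
pred [304.9  99.  339.8 173.3]
blob 305 98 341 172 2113
clock 45.98 tcp [ 0.4179 -0.3969  0.3118] tilt [ 0.001 -0.003] F [-0.1  0.7 -0.4] w 0.699
rz -2.202  d 0.4928 -0.1440 0.0118
```

```bash
python3 steer.py '[[0,0,-0.12,0.04,-0.012,0,0.7],[0,0,-0.24,0.08,-0.023,0,0.7],[0,0,-0.36,0.12,-0.035,0,0.7],[0,0,-0.48,0.16,-0.047,0,0.7],[0,0,-0.6,0.2,-0.058,0,0.7],[0,0,-0.72,0.24,-0.07,0,0.7],[0,0,-0.84,0.28,-0.082,0,0.7],[0,0,-0.96,0.32,-0.094,0,0.7],[0,0,-1.08,0.36,-0.105,0,0.7],[0,0,-1.2,0.39,-0.115,0,0.7]]' >/dev/null
python3 go.py .548 .0998 .3 95.2
```

```text
clock 46.82 tcp [ 5.199e-01 -5.000e-04  3.123e-01] tilt [ 0.002 -0.001] F [-0.1 -0.3 -0.7] w 0.699
rz -0.994  d 0.0614 0.0842 0.0123
```

```bash
python3 steer.py '[[0,0,-0.12,0.012,0.016,0,0.7],[0,0,-0.24,0.024,0.034,0,0.7],[0,0,-0.36,0.036,0.05,0,0.7],[0,0,-0.48,0.048,0.068,0,0.7],[0,0,-0.6,0.0614,0.084,0,0.7],[0,0,-0.72,0.0614,0.084,0,0.7],[0,0,-0.84,0.0614,0.084,0,0.7],[0,0,-0.994,0.0614,0.084,0,0.7],[0,0,-0.994,0.0614,0.084,0,0.7],[0,0,-0.994,0.0614,0.084,0,0.7]]' >/dev/null
python3 steer.py '[[0,0,0,0,0,0,0.7],[0,0,0,0,0,0,0.7],[0,0,0,0,0,0,0.7]]' >/dev/null; python3 go.py .548 .0998 .129 95.2
```

```text
clock 47.9 tcp [0.5488 0.0957 0.3131] tilt [0.001 0.   ] F [-0.5 -1.  -0.2] w 0.701
rz -0.009  d 0.0005 0.0041 0.1841
```

```bash
python3 steer.py '[[0,0,-0.009,0.0005,0.002,0.02,0.7],[0,0,-0.009,0.0005,0.004,0.055,0.7],[0,0,-0.009,0.0005,0.004,0.09,0.7],[0,0,-0.009,0.0005,0.004,0.125,0.7],[0,0,-0.009,0.0005,0.004,0.155,0.7],[0,0,-0.009,0.0005,0.004,0.175,0.7],[0,0,-0.009,0.0005,0.004,0.184,0.7],[0,0,-0.009,0.0005,0.004,0.184,0.7],[0,0,-0.009,0.0005,0.004,0.184,0.7],[0,0,-0.009,0.0005,0.004,0.184,0.7]]'|grep -E 'pos|t_force'
python3 steer.py '[[0,0,0,0,0,0,0.55],[0,0,0,0,0,0,0.3],[0,0,0,0,0,0,0.3],[0,0,0,0,0,0,0.3],[0,0,0,0,0,0,0.3],[0,0,0,0,0,0,0.3]]'
python3 steer.py '[[0,0,0,0,0,-0.005,0.3],[0,0,0,0,0,-0.015,0.3],[0,0,0,0,0,-0.035,0.3],[0,0,0,0,0,-0.06,0.3],[0,0,0,0,0,-0.09,0.3],[0,0,0,0,0,-0.12,0.3],[0,0,0,0,0,-0.145,0.3],[0,0,0,0,0,-0.16,0.3],[0,0,0,0,0,-0.165,0.3],[0,0,0,0,0,-0.165,0.3]]'|grep -E 'pos|force|width'; python3 go.py .5087 -.3937 .29 -30.8
```

```text
tcp_pos: [0.5497, 0.0996, 0.1318]
contact_force: [-0.1, 0.1, 1.2]
clock: 49.23
tcp_pos: [0.5497, 0.099, 0.1319]
tool_rot: [[-0.996, -0.091, 0.004], [-0.091, 0.996, -0.001], [-0.004, -0.001, -1.0]]
contact_force: [-0.2, -3.3, 6.6]
gripper_width: 0.436
finger_force: 60.1
tcp_pos: [0.5483, 0.0997, 0.2955]
contact_force: [1.0, -0.5, -7.3]
gripper_width: 0.434
finger_force: 61.3
clock 50.07 tcp [0.5483 0.0997 0.2955] tilt [-0.001  0.   ] F [ 1.  -0.5 -7.3] w 0.434
rz 2.200  d 0.0844 -0.4878 0.0055
```

```bash
python3 steer.py '[[0,0,0.06,0.003,-0.015,0,0.3],[0,0,0.17,0.008,-0.045,0,0.3],[0,0,0.28,0.014,-0.08,0,0.3],[0,0,0.39,0.02,-0.115,0,0.3],[0,0,0.5,0.026,-0.15,0,0.3],[0,0,0.61,0.032,-0.185,0,0.3],[0,0,0.72,0.038,-0.22,0,0.3],[0,0,0.83,0.044,-0.255,0,0.3],[0,0,0.94,0.05,-0.285,0,0.3],[0,0,1.05,0.055,-0.31,0,0.3]]'>/dev/null; python3 go.py .5087 -.3937 .29 -30.8;python3 chk.py
```

```text
clock 50.9 tcp [ 0.5199 -0.2158  0.291 ] tilt [ 0.005 -0.003] F [ 0.6  0.6 -6.7] w 0.431
rz 1.143  d -0.1399 -0.1104 0.0010
((0.004485325616087721, 0.037748905690222045), 0.7542236600981819) mean diff 6.33875
```

```bash
python3 steer.py '[[0,0,0.12,-0.014,-0.011,0,0.3],[0,0,0.24,-0.028,-0.022,0,0.3],[0,0,0.36,-0.042,-0.033,0,0.3],[0,0,0.48,-0.056,-0.044,0,0.3],[0,0,0.6,-0.07,-0.055,0,0.3],[0,0,0.72,-0.084,-0.066,0,0.3],[0,0,0.84,-0.098,-0.077,0,0.3],[0,0,0.96,-0.112,-0.088,0,0.3],[0,0,1.06,-0.126,-0.099,0,0.3],[0,0,1.143,-0.14,-0.11,0,0.3]]'>/dev/null; python3 steer.py '[[0,0,0,0,0,0,0.3],[0,0,0,0,0,0,0.3],[0,0,0,0,0,0,0.3],[0,0,0,0,0,0,0.3]]' >/dev/null; python3 go.py .5087 -.3937 .112 -30.8;  python3 snap.py wrist w10
python3 - <<'E'
import pickle
from wf import *
c=pickle.load(open('pics/w10.pkl','rb'));a=cv2.imread('pics/w10.png')
h=cv2.cvtColor(a,cv2.COLOR_BGR2HSV)
p=np.array([.4443,-.3553,.0692]);b=bbox(c,p,np.radians(-30.8));print("pred",b.round(1))
m=((h[:,:,1]<30)&(h[:,:,2]>110)).astype(np.uint8)
x0,y0,x1,y1=[int(v) for v in b];w=np.zeros_like(m);w[max(y0-15,0):y1+15,x0-12:x1+8]=1
n,l,s,_=cv2.connectedComponentsWithStats(m*w)
for k in s[1:]:
    if k[4]>60: print("blob",k[0],k[1],k[0]+k[2],k[1]+k[3],k[4])
E
```

```text
clock 52.12 tcp [ 0.5119 -0.3908  0.2931] tilt [ 0.001 -0.002] F [-0.6  0.2 -6.3] w 0.439
rz 0.008  d -0.0041 -0.0013 0.1811
pred [233.1 144.7 280.1 218.4]
blob 233 144 274 218 2294
blob 278 165 288 233 552
```

```bash
python3 steer.py '[[0,0,0.008,-0.004,-0.0013,0.01,0.3],[0,0,0.008,-0.004,-0.0013,0.035,0.3],[0,0,0.008,-0.004,-0.0013,0.065,0.3],[0,0,0.008,-0.004,-0.0013,0.1,0.3],[0,0,0.008,-0.004,-0.0013,0.13,0.3],[0,0,0.008,-0.004,-0.0013,0.155,0.3],[0,0,0.008,-0.004,-0.0013,0.172,0.3],[0,0,0.008,-0.004,-0.0013,0.181,0.3],[0,0,0.008,-0.004,-0.0013,0.181,0.3],[0,0,0.008,-0.004,-0.0013,0.181,0.3]]'|grep -E 'pos|t_force'
python3 steer.py '[[0,0,0,0,0,0.001,0.3],[0,0,0,0,0,0.002,0.3],[0,0,0,0,0,0.003,0.3],[0,0,0,0,0,0.003,0.3]]'|grep -E 'pos|t_force'
python3 go.py .5087 -.3937 .1057 -30.8
```

```text
tcp_pos: [0.5089, -0.3947, 0.1137]
contact_force: [-0.2, -1.2, -6.5]
tcp_pos: [0.5092, -0.3952, 0.1115]
contact_force: [0.6, -0.9, -6.8]
clock 53.33 tcp [ 0.5092 -0.3952  0.1115] tilt [-0.     0.001] F [ 0.6 -0.9 -6.8] w 0.43
rz -0.002  d 0.0010 -0.0012 0.0058
```

```bash
python3 steer.py '[[0,0,0,0.001,-0.001,0.001,0.3],[0,0,0,0.001,-0.001,0.002,0.3],[0,0,0,0.001,-0.001,0.003,0.3],[0,0,0,0.001,-0.001,0.003,0.3]]'|grep -E 'pos|t_force'
python3 steer.py '[[0,0,0,0,0,0.001,0.3],[0,0,0,0,0,0.002,0.3],[0,0,0,0,0,0.0025,0.3],[0,0,0,0,0,0.0025,0.3]]'|grep -E 'pos|t_force'
python3 steer.py '[[0,0,0,0,0,0.001,0.3],[0,0,0,0,0,0.001,0.3],[0,0,0,0,0,0.001,0.3]]'|grep -E 'pos|t_force'
```

```text
tcp_pos: [0.5083, -0.3932, 0.1071]
contact_force: [-0.7, 0.5, -6.7]
tcp_pos: [0.5086, -0.3938, 0.1061]
contact_force: [-2.3, 1.1, -0.6]
tcp_pos: [0.5087, -0.3938, 0.1059]
contact_force: [-4.7, 2.3, 5.5]
```

```bash
python3 steer.py '[[0,0,0,0,0,0,0.5],[0,0,0,0,0,0,0.6],[0,0,0,0,0,0,0.7],[0,0,0,0,0,0,0.7],[0,0,0,0,0,-0.01,0.7],[0,0,0,0,0,-0.04,0.7],[0,0,0,0,0,-0.08,0.7],[0,0,0,0,0,-0.12,0.7],[0,0,0,0,0,-0.16,0.7],[0,0,0,0,0,-0.2,0.7]]'|grep -E 'pos|t_force|width'
python3 steer.py '[[0,0,0,-0.04,0,-0.02,0.7],[0,0,0,-0.08,0,-0.04,0.7],[0,0,0,-0.08,0,-0.04,0.7],[0,0,0,-0.08,0,-0.04,0.7],[0,0,0,-0.08,0,-0.04,0.7]]'>/dev/null
python3 snap.py wrist w11
cat > wb.py <<'E'
import pickle
from wf import *
c=pickle.load(open('pics/w11.pkl','rb'));a=cv2.imread('pics/w11.png')
h=cv2.cvtColor(a,cv2.COLOR_BGR2HSV)
m=((h[:,:,1]<30)&(h[:,:,2]>110)).astype(np.uint8)
for p in ([.4443,-.3553,.0692],[.5087,-.3938,.0692]):
    b=bbox(c,np.array(p),np.radians(-30.8));print("pred",b.round(1))
    x0,y0,x1,y1=[int(v) for v in b];w=np.zeros_like(m);w[max(y0-15,0):y1+15,x0-10:x1+10]=1
    n,l,s,_=cv2.connectedComponentsWithStats(m*w)
    for k in s[1:]:
        if k[4]>200: print("blob",k[0],k[1],k[0]+k[2],k[1]+k[3],k[4])
E
python3 wb.py; python3 go.py .7128 .029 .35 5.2
```

```text
tcp_pos: [0.5084, -0.3932, 0.3069]
contact_force: [0.1, -1.4, -0.6]
gripper_width: 0.699
pred [241.3  76.1 283.5 146.9]
blob 241 75 281 145 2111
pred [305.   75.9 337.5 146.8]
blob 304 75 336 145 1958
clock 55.55 tcp [ 0.4676 -0.4612  0.3429] tilt [ 0.001 -0.002] F [ 0.3  0.1 -0.8] w 0.7
rz -0.630  d 0.5466 -0.0411 -0.0071
```

```bash
python3 steer.py '[[0,0,-0.07,0.04,-0.003,-0.003,0.5],[0,0,-0.14,0.08,-0.006,-0.007,0.5],[0,0,-0.21,0.12,-0.009,-0.007,0.5],[0,0,-0.28,0.16,-0.012,-0.007,0.5],[0,0,-0.35,0.2,-0.015,-0.007,0.5],[0,0,-0.42,0.24,-0.018,-0.007,0.5],[0,0,-0.49,0.28,-0.021,-0.007,0.5],[0,0,-0.56,0.32,-0.024,-0.007,0.5],[0,0,-0.63,0.36,-0.027,-0.007,0.5],[0,0,-0.63,0.4,-0.03,-0.007,0.5]]'>/dev/null; python3 go.py .7128 .029 .35 5.2
```

```text
clock 56.38 tcp [ 0.6471 -0.0995  0.3492] tilt [ 0.001 -0.003] F [-0.2  0.5  0.3] w 0.503
rz 0.005  d 0.1217 0.0776 -0.0008
```

```bash
python3 steer.py '[[0,0,0.005,0.033,0.021,0,0.5],[0,0,0.005,0.066,0.042,0,0.5],[0,0,0.005,0.1,0.063,0,0.5],[0,0,0.005,0.1217,0.0776,0,0.5],[0,0,0.005,0.1217,0.0776,0,0.5],[0,0,0.005,0.1217,0.0776,0,0.5],[0,0,0.005,0.1217,0.0776,0,0.5]]'>/dev/null; python3 snap.py wrist w12; python3 go.py .7128 .029 .246 5.2
```

```text
clock 57.02 tcp [0.7127 0.0247 0.3501] tilt [ 0.    -0.002] F [ 0.5  0.3 -0.4] w 0.505
rz -0.005  d 0.0043 0.0005 0.1041
```

```bash
python3 steer.py '[[0,0,-0.005,0.004,0,0.03,0.5],[0,0,-0.005,0.004,0,0.065,0.5],[0,0,-0.005,0.004,0,0.09,0.5],[0,0,-0.005,0.004,0,0.103,0.5],[0,0,-0.005,0.004,0,0.104,0.5],[0,0,-0.005,0.004,0,0.104,0.5],[0,0,-0.005,0.004,0,0.104,0.05],[0,0,-0.005,0.004,0,0.104,0.05],[0,0,-0.005,0.004,0,0.104,0.05],[0,0,-0.005,0.004,0,0.104,0.05]]' 
python3 steer.py '[[0,0,0,0,0,0,0.05],[0,0,0,0,0,0,0.05],[0,0,0,0,0,0,0.05]]' |grep -E 'pos|force|width'
```

```text
clock: 57.85
tcp_pos: [0.7122, 0.0283, 0.2504]
tool_rot: [[-0.09, 0.996, -0.002], [0.996, 0.09, -0.001], [-0.001, -0.002, -1.0]]
contact_force: [-8.0, -1.2, 5.5]
gripper_width: 0.117
finger_force: 58.5
tcp_pos: [0.7122, 0.0283, 0.2505]
contact_force: [-8.7, -1.5, 6.2]
gripper_width: 0.117
finger_force: 58.5
```

Same grip as before, so I'll lower the cover with the same arc.

```bash
python3 steer.py '[[0,0,0,0,-0.006,-0.003,0.05],[0,0,0,0,-0.021,-0.007,0.05],[0,0,0,0,-0.042,-0.0114,0.05],[0,0,0,0,-0.064,-0.014,0.05],[0,0,0,0,-0.086,-0.0142,0.05],[0,0,0,0,-0.108,-0.0123,0.05],[0,0,0,0,-0.1293,-0.0082,0.05],[0,0,0,0,-0.1503,-0.002,0.05],[0,0,0,0,-0.1503,-0.002,0.05],[0,0,0,0,-0.1503,-0.002,0.05]]' |grep -E 'pos|force|width'
python3 steer.py '[[0,0,0,0,-0.0203,0.0083,0.05],[0,0,0,0,-0.0397,0.0185,0.05],[0,0,0,0,-0.0579,0.0306,0.05],[0,0,0,0,-0.0749,0.0445,0.05],[0,0,0,0,-0.0828,0.0521,0.05],[0,0,0,0,-0.0889,0.0584,0.05],[0,0,0,0,-0.0947,0.065,0.05],[0,0,0,0,-0.1002,0.0718,0.05],[0,0,0,0,-0.1055,0.0788,0.05],[0,0,0,0,-0.1105,0.086,0.05]]' | grep -E pos\|force
python3 steer.py '[[0,0,0,0,-0.0024,0.0037,0.05],[0,0,0,0,-0.0046,0.0074,0.05],[0,0,0,0,-0.007,0.011,0.05],[0,0,0,0,-0.009,0.015,0.05],[0,0,0,0,-0.01,0.017,0.05],[0,0,0,0,-0.011,0.019,0.05],[0,0,0,0,-0.012,0.021,0.05],[0,0,0,0,-0.012,0.022,0.05],[0,0,0,0,-0.012,0.022,0.05]]'|grep -E 'pos|force|width'
```

```text
tcp_pos: [0.5626, 0.0154, 0.2532]
contact_force: [-5.8, 0.8, 9.5]
gripper_width: 0.115
finger_force: 63.8
tcp_pos: [0.4529, 0.0057, 0.1647]
contact_force: [-7.4, 2.8, 6.1]
finger_force: 68.3
tcp_pos: [0.4414, 0.0048, 0.1446]
contact_force: [-12.4, 4.0, 15.2]
gripper_width: 0.111
finger_force: 70.5
```

```bash
python3 steer.py '[[0,0,0,0,0,0,0.3],[0,0,0,0,0,0,0.3],[0,0,0,0,0,0,0.5],[0,0,0,0,0,0,0.5],[0,0,0,0,0,-0.02,0.5],[0,0,0,0,0,-0.05,0.5],[0,0,0,0,0,-0.09,0.5],[0,0,0,0,0,-0.13,0.5],[0,0,0,0,0,-0.17,0.5],[0,0,0,0,0,-0.2,0.5]]'
python3 steer.py '[[0,0,0,0,0,0,0.5],[0,0,0,0,0,0,0.5],[0,0,0,0,0,0,0.5],[0,0,0,0,0,0,0.5]]' >/dev/null
python3 - <<'E'
from bench import manip
from h import *
d=manip.snapshot("side");C=cam(d);f=lambda i:np.float32(cv2.cvtColor(np.ascontiguousarray(i),cv2.COLOR_BGR2GRAY))
b=d["color"][:,:,::-1];s3=cv2.imread("pics/s3.png");s0=cv2.imread("pics/side0.png")
cr=b[100:340,120:520]
print("cover vs down",cv2.phaseCorrelate(f(s3[60:165,140:275]),f(cr[60:165,140:275])))
print("board",cv2.phaseCorrelate(f(s0[205:290,405:525]),f(b[205:290,405:525])),"rack end",cv2.phaseCorrelate(f(s0[280:350,325:380]),f(b[280:350,325:380])))
h=cv2.cvtColor(np.ascontiguousarray(b),cv2.COLOR_BGR2HSV);m=((h[:,:,1]<30)&(h[:,:,2]>110)).astype(np.uint8)
from wf import bbox
for p in ([.4443,-.3553,.0692],[.5087,-.3938,.0692]):
    q=bbox(C,np.array(p),np.radians(-30.8)).round(1);x0,y0,x1,y1=map(int,q)
    print(q,"wheel pixels share",m[y0:y1,x0:x1].mean())
E
```

```text
clock: 61.35
tcp_pos: [0.4417, 0.0039, 0.3449]
tool_rot: [[-0.091, 0.996, 0.004], [0.996, 0.091, -0.001], [-0.001, 0.004, -1.0]]
contact_force: [-0.1, 0.0, 1.0]
gripper_width: 0.5
finger_force: 0.0
cover vs down ((0.49487260903781305, -0.04313162433039963), 0.9188187102067945)
board ((0.08941481075462576, -0.0074003672824716205), 0.8127475704970183) rack end ((-0.02385441969458313, 0.014074722186563804), 1.0000631521145502)
[384.5 277.3 413.6 320.4] wheel pixels share 0.7297514033680834
[415.7 272.5 446.5 315.1] wheel pixels share 0.6939234808702176
```

```bash
python3 -c "
from bench import manip
print(manip.finish_job())"
```

```text
the job is handed in; nothing more can be done
None
```

The job is handed in at about 61 s, and no verdict came back: both wheels found in the incoming rack settled under the closed cover, then went unturned into the two middle bays of the outgoing rack; the cover is down again over the empty rollers, with the mallet and circuit board left alone.

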